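# Hang the lift-off door on the dry cabinet

### The job

Lift the loose white door out of its grey rack and hang it on the little white cabinet: hold it upright and standing open, roughly square to the cabinet's front, and lower both knuckles together onto the two upright pins until they are fully down, then swing the door shut against the black rubber strip and let go. The hinge strip with the pins is clamped somewhere along its slots, some millimetres out from their inner end, so feel for the pins gently and never lean on them or drop the door onto them. Leave the bottle, the parts tray and the glass dish where they are.

Things in the scene. Friction and masses are not known exactly. Their poses are not given: they have to be found in the camera images.
- leaf: The loose door: white upright panel 150 mm wide (y), 165 mm tall (z up), 10 mm thick (x), about 0.24 kg, starts standing in the rack. Origin: centre of the panel's underside. Knuckles on its +y edge; the outer face is -x and carries a small knob, 20 mm proud, 62 mm from the centre towards the free edge (-y), 85 mm up. A clear pane in each face is only for show.
- leaf_top (a point): Middle of the door's plain top edge, 165 mm above its underside, a place to pinch it across its 10 mm thickness; axes as the door's.
- knuckle_low (a point): Centre of the bore at the lower end of the lower knuckle: a steel ring 22 mm outside, 18 mm tall, with an 11 mm round bore right through. Bore axis vertical, 89 mm from the door's middle towards +y, x = 0; this point is 10 mm above the panel's underside. Axes as the door's.
- knuckle_high (a point): The same for the equal upper knuckle, 100 mm above the lower; 110 mm above the panel's underside.
- cabinet: The fixed white cabinet, 150 mm deep (x), 190 mm wide (y), 185 mm tall, open at the front. Origin: centre of its underside; z up; the front looks along its -x (face at x = -75 mm). Shut, the door's axes are parallel to the cabinet's. Standing open, square to the front, the door's yaw is the cabinet's minus 90 degrees and its free edge points away from the cabinet.
- slot_low (a point): Foot of the lower pin if the hinge strip were at its slots' inner end; 16 mm out from the cabinet's front, 35 mm above the bench; axes as the cabinet's. The real pins are rigid but 3 to 18 mm farther along +y (not measured, both alike). Pin: steel, upright, 9 mm thick, 14 mm tall, tip bevelled 1.5 mm, on an 18 mm round shoulder where the knuckle's lower end rests when fully down.
- slot_high (a point): The same for the equal upper pin, on the same vertical axis, its shoulder 135 mm above the bench.
- stop (a point): Middle of the outer face of the black rubber stop, a strip 32 mm wide and 150 mm tall, 10 mm proud of the cabinet's front on the side away from the hinge; the shut door lies against it. Axes as the cabinet's.
- rack: The fixed grey rack in which the door starts: base 90 x 110 x 12 mm with two rails, 110 mm long along its y, 10 mm thick, their tops 41 mm above the bench, forming a 12 mm slot whose floor is 12 mm above the bench. Origin: centre of its underside.
- bottle: White closed bottle, 60 mm wide, 150 mm tall, a bystander. Origin: centre of its underside.
- tray: Clear open parts tray 85 x 70 x 28 mm, a bystander. Origin: centre of its underside.
- dish: Shallow glass dish, 84 mm wide, 16 mm tall, a bystander. Origin: centre of its underside.
Things that resemble listed ones, but are neither listed nor needed, are in the scene too. There is more than one size of the leaf; the job needs the smaller. Leave any brown look-alike of the rack alone.

How it is judged:
By the outcome, as a careful person would: the job done as asked, in the order asked, and still so for the second after the job is handed in, with the robot touching nothing.
It also fails if it takes over 72 s, if anything falls off the work surface, if the arm or the gripper's body presses on something with over 40 N, if the wrist force passes 120 N, or if a joint passes its speed limit or range.

### The arm

A 6-joint arm with a two-finger parallel gripper is mounted at the origin on the work surface. World frame = base frame: x ahead of the robot, y to its left, z up, the work surface at z = 0. Lengths are in m, angles in rad, forces in N, time in s.
With the tool pointing down it reaches from about 0.25 to 0.725 m from the base axis. Payload 4 kg.
Tool frame: the origin (TCP) lies at the very end of the fingers, on their centre line; the grasp point (between the pads) lies 19 mm behind it (bot.pinch_z is the distance from the TCP to the grasp point, in m); z points along the fingers, x is the direction in which the jaws open and shut, and the axes are right-handed (so a half turn about z gives the same grasp; the last joint's range is limited). The gripper opens to 85 mm and grips with 20 to 120 N. Pads are 22 mm wide; open, the fingers measure 114 mm over their backs; the gripper's body (76 mm by 85 mm) begins 54 mm behind the grasp point. The pads swing forward as they close: fully open they stand 13 mm farther back than shut.
Start: joints at [-1.212, 0.241, 0.005, 1.335, 0, 1.571], TCP at [0.176, -0.468, 0.2] pointing down, gripper open.
Joint ranges: [-2.72, 2.72], [-1.05, 1.87], [-1.09, 1.28], [-1.99, 2.15], [-1.42, 1.44], [-3.14, 3.14]. Speed limits (rad/s): [2.79, 2.79, 3.14, 3.14, 3.14, 3.14].

### API

Orientations are given as a unit quaternion [x, y, z, w].
In Python, from workcell import bot gives the robot as it stands. The module is installed in compiled form; this text tells all that it offers.
- The arm moves only by the shell command python3 -m inch 'ROWS'. ROWS is JSON, a list of rows, each a list of 7 numbers: the shift along the tool's x, y, z scaled (see below), then the turn, a rotation vector about the tool's x, y, z scaled (see below), then the gripper command: -1 is fully open, 1 is shut, values between are in proportion. In form: [[x, y, z, wx, wy, wz, gripper], ...]. A call has exactly 8 rows; each row shifts and turns the commanded pose from where the row before left it, along the tool's axes as they then stand; what a row does not reach is not made up. The controller multiplies each number of a shift by 2.5 cm and each number of a turn by 180 degrees. A row lasts 1/10 s, in which the tool goes at most 50 mm and 8.59 degrees, less where a joint would pass 70% of its speed; a pose out of reach is approached as far as the arm can. A call with a number of a shift or a turn outside -1 to 1 is refused whole. A call with a gripper value outside its range is refused whole. The fingers move at their own pace and stop on an object; the grip force is fixed at half the most. Time passes only in rows, so rows that do not move let the fingers close, or fill a call up. It gives the time, the measured TCP pose, the force and the opening at its end, in the units of the state.
- bot.get_obs(): the state, without advancing time (a new reading comes with each control period).
- bot.camera(name): name is "scene" or "top" or "wrist"; returns (picture, depth): 400x640x3 uint8, blue, green, red; 400x640 float32, m along the optical axis (not along the pixel's ray), 0 where there is no reading.
- bot.get_calibration(name): a dict with "vfov" (degrees; the focal length in pixels is half the picture's height over the tangent of half this angle, whatever the lens; pixels are square), "cx", "cy" (the principal point, pixels), "R" (3x3) and "t" (3): a world point X has camera coordinates R X + t. Camera axes: x right, y down, z forward; pixel columns grow to the right and rows downward; lengths in m; the calibration is good to about 2 mm. A picture is of the moment at which its call begins: read the wrist's pose just before it. get_calibration takes no time and is no camera call; for the wrist camera it gives the pose at the moment of the call.
- bot.job_done(): hands the job in, once; it reports no verdict.
The state is a dict: "clock": time; "joint_pos": joint angles; "joint_vel": joint speeds; "tau": joint torques, N m; "eef_pos": TCP position; "tool_rot": TCP orientation; "ft_force": force on the tool from outside, world axes, zero at the start; "ft_torque": the same for the moment, N m; "grip_width": finger opening in m.
Only numpy, scipy, OpenCV 4.12 (cv2) and the standard library are available. Lean on these libraries where they do the work, as an engineer would, in place of code of your own. Each camera call takes 0.05 s, during which the arm holds its last target.

## Working session

There is one attempt and no reset: what is moved stays moved. The work goes in short steps, Python scripts to look and compute and a shell command to move; the robot and the scene stay as the last step left them, time stands still between calls to the robot, and variables do not carry over. Pictures are saved under pics/ and viewed, and the job is handed in when it is done.

```bash
mkdir -p pics; python3 - <<'E'
from workcell import bot
import cv2,numpy as np
o=bot.get_obs();print(o)
for n in ("scene","top","wrist"):
    c=bot.get_calibration(n);p,d=bot.camera(n)
    cv2.imwrite(f"pics/{n}0.png",p);np.savez(f"{n}0.npz",p=p,d=d,R=c["R"],t=c["t"],vf=c["vfov"],cx=c["cx"],cy=c["cy"])
    print(n,c)
E
```

```text
{'clock': 0.0, 'joint_pos': array([-1.21197908e+00,  2.41428495e-01,  3.74149552e-03,  1.33519960e+00,
       -7.97217678e-06,  1.57078915e+00]), 'joint_vel': array([-0.00032634, -0.00034423,  0.00032464, -0.00104047, -0.00117304,
        0.00145827]), 'tau': array([-4.46165732e-04, -3.72318113e+01,  2.52406669e+01,  1.67690747e-02,
        9.14636576e-05,  1.65061309e-06]), 'eef_pos': array([ 0.17533915, -0.46751243,  0.19941187]), 'tool_rot': array([ 8.21940479e-01, -5.69572433e-01, -8.61305307e-04, -5.92010239e-04]), 'ft_force': array([ 0.4972163 ,  0.63439856, -1.0199297 ]), 'ft_torque': array([-0.01606429,  0.01222606, -0.02110035]), 'grip_width': 0.08508759241626995}
scene {'vfov': 54.459941455144005, 'cx': 317.8103894205738, 'cy': 205.05152396187464, 'R': array([[-0.6317931 ,  0.77513564,  0.00148765],
       [ 0.47793822,  0.39106467, -0.78653892],
       [-0.61025612, -0.49621886, -0.61753891]]), 't': array([ 0.38108728, -0.11766087,  1.36602121])}
top {'vfov': 47.609136941267494, 'cx': 318.1462339839006, 'cy': 196.05454444934284, 'R': array([[-1.84926109e-02, -9.99828947e-01,  3.17813371e-04],
       [-9.98398038e-01,  1.84491430e-02, -5.34881851e-02],
       [ 5.34731724e-02, -1.30644044e-03, -9.98568432e-01]]), 't': array([-0.04586119,  0.53616942,  1.20791653])}
wrist {'vfov': 64.06802254952913, 'cx': 319.5414169165115, 'cy': 203.89859468371353, 'R': array([[ 0.35112096, -0.93632626, -0.00268648],
       [-0.88461002, -0.33266509,  0.32680123],
       [-0.30688627, -0.11237028, -0.94508927]]), 't': array([-0.49869474, -0.0412036 ,  0.38098881])}
```

View pics/scene0.png

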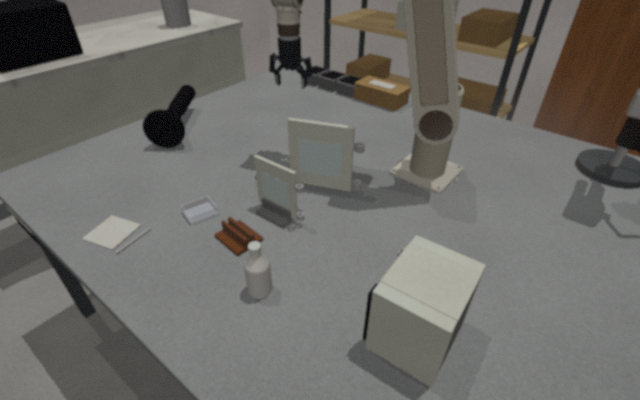

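View pics/top0.png

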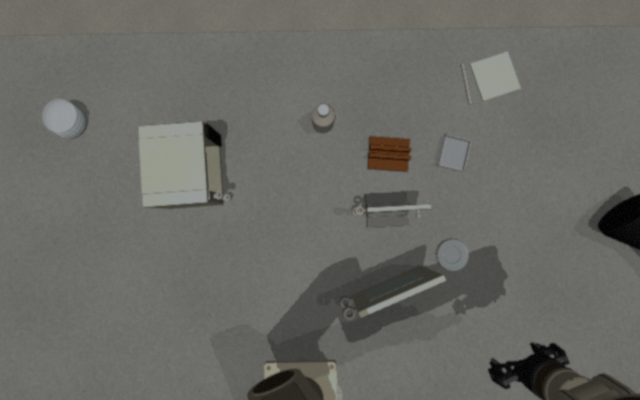

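View pics/wrist0.png

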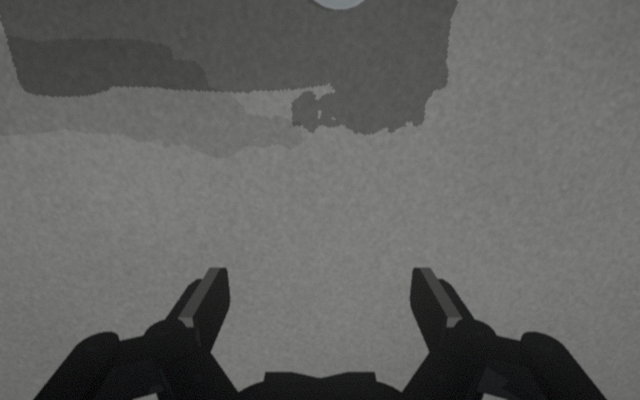

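The doors stand at top-image (397,208) (small, in the grey rack) and (400,290) (larger). The cabinet is at (178,165), the brown rack at (390,153), the tray at (454,153), the dish at (452,254) and the bottle at (323,117). I'll measure these from depth next.

```bash
cat > h.py <<'E'
import numpy as np,cv2
def load(n):
    z=np.load(n+".npz");return {k:z[k] for k in z}
def f(s): return 200/np.tan(np.radians(float(s["vf"]))/2)
def world(s,mask=None):
    d=s["d"];v,u=np.indices(d.shape);F=f(s)
    c=np.stack([(u-s["cx"])/F*d,(v-s["cy"])/F*d,d],-1)
    w=(c-s["t"])@s["R"]; w[d<=0]=np.nan
    return w
def proj(s,X):
    c=np.asarray(X)@s["R"].T+s["t"];F=f(s)
    return np.stack([c[...,0]/c[...,2]*F+s["cx"],c[...,1]/c[...,2]*F+s["cy"]],-1)
def ray(s,u,v,z):
    F=f(s);d=np.array([(u-s["cx"])/F,(v-s["cy"])/F,1])@s["R"];o=-s["t"]@s["R"]
    return o+d*(z-o[2])/d[2]
E
python3 - <<'E'
from h import *
s=load("top0");w=world(s)
print("focal",f(s),"nodepth",np.mean(s["d"]<=0))
def box(name,u0,v0,u1,v1,z0,z1):
    W=w[v0:v1,u0:u1].reshape(-1,3);W=W[(W[:,2]>z0)&(W[:,2]<z1)]
    if len(W)<5: print(name,len(W));return
    r=cv2.minAreaRect((W[:,:2]*1000).astype(np.float32))
    print(name,len(W),"z",W[:,2].min().round(3),np.median(W[:,2]).round(3),W[:,2].max().round(3),"rect",np.round(r[0],1),np.round(r[1],1),round(r[2],1))
box("cab top",120,100,250,220,.175,.195)
box("small top",345,190,450,225,.15,.21)
box("small knuck",345,190,372,225,.08,.16)
box("big top",330,250,460,330,.15,.4)
box("rack",340,180,450,240,.03,.06)
box("brown",360,130,420,180,.03,.06)
p=s["p"]
c1=cv2.resize(p[170:340,320:480],None,fx=4,fy=4,interpolation=cv2.INTER_CUBIC)[:600];cv2.imwrite("pics/c1.png",c1)
c2=cv2.resize(p[110:220,120:260],None,fx=5,fy=5,interpolation=cv2.INTER_CUBIC);cv2.imwrite("pics/c2.png",c2)
E
```

```text
focal 453.36279517914613 nodepth 0.0038359375
cab top 5298 z 0.175 0.185 0.193 rect [607.  281.8] [191.3 153.5] 4.0
small top 285 z 0.151 0.177 0.182 rect [ 495.  -243.6] [ 10.1 149.8] 2.1
small knuck 66 z 0.104 0.139 0.156 rect [ 493.3 -163.1] [20. 38.] 12.9
big top 1386 z 0.15 0.214 0.233 rect [ 289.7 -221.1] [ 29.3 239.9] 20.2
rack 325 z 0.031 0.041 0.055 rect [ 494.3 -226.7] [ 32.  165.2] 2.1
brown 361 z 0.03 0.041 0.048 rect [ 646.8 -249.9] [110.5  33.1] 84.8
```

View pics/c1.png

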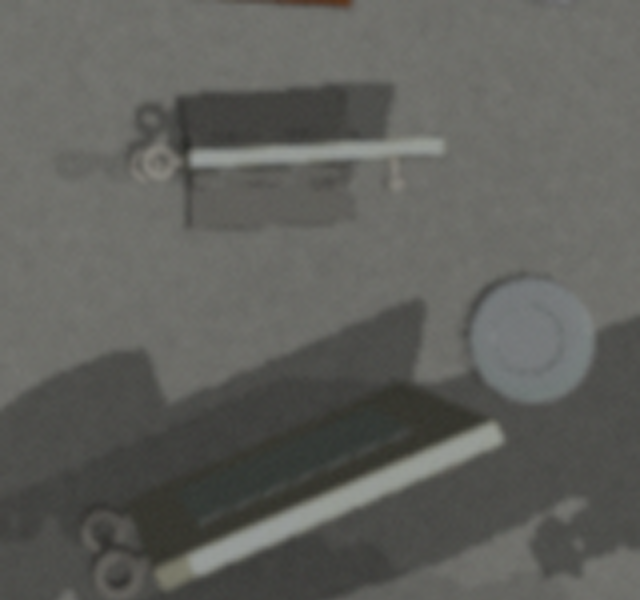

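View pics/c2.png

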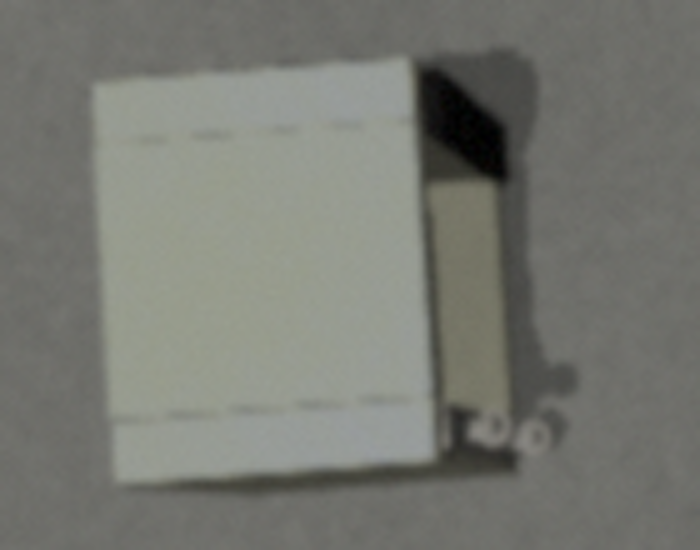

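```bash
python3 - <<'E'
from h import *
from scipy.spatial.transform import Rotation as Ro
s=load("wrist0");C=-s["t"]@s["R"]
T=Ro.from_quat([ 8.21940479e-01, -5.69572433e-01, -8.61305307e-04, -5.92010239e-04]).as_matrix()
p=np.array([ 0.17533915, -0.46751243,  0.19941187])
print("tool axes",T.round(3).T,"cam in tool",((C-p)@T).round(4),"cam z in tool",(s["R"][2]@T).round(3),"cam y in tool",(s["R"][1]@T).round(3))
print("tcp px",proj(s,p),"grasp pt",proj(s,p-0.019*T[:,2]))
t=load("top0")
print("upper pin tip z149",ray(t,217.4,196.4,.147),"lower z49",ray(t,227.4,197.6,.045))
w=world(t)
print("region pins")
W=w[185:205,210:240].reshape(-1,3)
print(np.round(w[196,212:236]*1000).astype(int).tolist())
sc=load("scene0")
for X in ([.53,.18,.135],[.53,.18,.035]): print(proj(sc,np.array(X)))
E
```

```text
tool axes [[ 0.351 -0.936 -0.002]
 [-0.936 -0.351  0.   ]
 [-0.001  0.002 -1.   ]] cam in tool [ 0.     -0.0855 -0.1728] cam z in tool [-0.001  0.327  0.945] cam y in tool [ 0.     0.945 -0.327]
tcp px [319.67337739 244.65009045] grasp pt [319.66615657 260.32548087]
upper pin tip z149 [0.53176836 0.18645193 0.147     ] lower z49 [0.53392863 0.18276284 0.045     ]
region pins
[[532, 195, 166], [532, 195, 158], [533, 197, 138], [533, 195, 137], [533, 189, 149], [533, 186, 151], [533, 185, 149], [533, 183, 144], [533, 182, 137], [533, 179, 139], [533, 178, 134], [539, 196, 35], [539, 193, 36], [538, 189, 45], [538, 186, 49], [538, 185, 40], [538, 182, 39], [538, 180, 38], [539, 178, 33], [541, 182, -2], [541, 179, -1], [540, 176, 0], [540, 174, 0], [540, 171, -1]]
[400.89554314 249.66538588]
[395.32624369 279.52026282]
```

```bash
python3 -m inch '[[0,0,-0.4,0,0,-0.0475,-1],[0,0,-0.4,0,0,-0.0475,-1],[0,0,-0.4,0,0,-0.0475,-1],[0,0,-0.4,0,0,-0.0475,-1],[0,0,-0.4,0,0,-0.0475,-1],[0,0,-0.4,0,0,-0.0475,-1],[0,0,-0.4,0,0,-0.0475,-1],[0,0,-0.4,0,0,-0.0475,-1]]'
cat > st.py <<'E'
import sys,numpy as np
from workcell import bot
from scipy.spatial.transform import Rotation as Ro
o=bot.get_obs();T=Ro.from_quat(o["tool_rot"]).as_matrix()
print("t",round(o["clock"],2),"p",(o["eef_pos"]*1000).round(1),"yaw",np.degrees(np.arctan2(T[1,0],T[0,0])).round(2),"tilt",T[:,2].round(4),"F",o["ft_force"].round(1),"M",o["ft_torque"].round(2),"w",round(o["grip_width"]*1000,1))
if len(sys.argv)>1:
    g=np.array([float(a) for a in sys.argv[1:4]])/1000
    print("units needed",(((g-o["eef_pos"])@T)/0.025).round(2))
    if len(sys.argv)>4: print("wz units",round((-(float(sys.argv[4])-np.degrees(np.arctan2(T[1,0],T[0,0]))))/180,4))
E
python3 st.py 495 -243.6 250 2.1
```

```text
clock: 0.95
eef_pos: [0.1755, -0.4679, 0.2803]
tool_rot: [1.0, -0.006, -0.0, -0.0]
ft_force: [0.7, -0.3, -0.1]
grip_width: 0.0851
t 0.95 p [ 175.5 -467.9  280.3] yaw -0.69 tilt [-3.e-04  9.e-04 -1.e+00] F [ 0.7 -0.3 -0.1] M [ 0.03 -0.03 -0.05] w 85.1
units needed [12.67 -9.12  1.22]
wz units -0.0155
```

```bash
python3 -m inch '[[1,-0.7,0,0,0,-0.0155,-1],[1,-0.7,0,0,0,0,-1],[1,-0.7,0,0,0,0,-1],[1,-0.7,0,0,0,0,-1],[1,-0.7,0,0,0,0,-1],[1,-0.7,0,0,0,0,-1],[1,-0.7,0,0,0,0,-1],[1,-0.7,0,0,0,0,-1]]'
python3 st.py 495 -243.6 230 2.1
```

```text
clock: 1.75
eef_pos: [0.3728, -0.3223, 0.28]
tool_rot: [1.0, 0.015, -0.0, -0.0]
ft_force: [-0.6, 0.1, -0.2]
grip_width: 0.0852
t 1.75 p [ 372.8 -322.3  280. ] yaw 1.75 tilt [-5.e-04  4.e-04 -1.e+00] F [-0.6  0.1 -0.2] M [-0.03  0.   -0.04] w 85.2
units needed [ 4.98 -3.    2.  ]
wz units -0.002
```

```bash
python3 -m inch '[[0.8,-0.5,0.2,0,0,0,-1],[0.8,-0.5,0.3,0,0,0,-1],[0.8,-0.5,0.3,0,0,0,-1],[0.8,-0.5,0.3,0,0,0,-1],[0.8,-0.5,0.3,0,0,0,-1],[0.8,-0.5,0.3,0,0,0,-1],[0,0,0.3,0,0,0,-1],[0,0,0,0,0,0,-1]]'
python3 st.py 495 -243.6 146 2.1
python3 - <<'E'
from workcell import bot
import cv2,numpy as np
n="wrist"
c=bot.get_calibration(n);p,d=bot.camera(n)
cv2.imwrite(f"pics/{n}1.png",p);np.savez(f"{n}1.npz",p=p,d=d,R=c["R"],t=c["t"],vf=c["vfov"],cx=c["cx"],cy=c["cy"])
E
```

```text
clock: 2.55
eef_pos: [0.4889, -0.244, 0.2285]
tool_rot: [1.0, 0.016, -0.002, -0.001]
ft_force: [-1.1, 0.9, 0.8]
grip_width: 0.0851
t 2.55 p [ 488.9 -244.   228.5] yaw 1.81 tilt [-0.0035  0.0013 -1.    ] F [-1.1  0.9  0.8] M [-0.02 -0.02 -0.03] w 85.1
units needed [ 0.26 -0.01  3.3 ]
wz units -0.0016
```

View pics/wrist1.png

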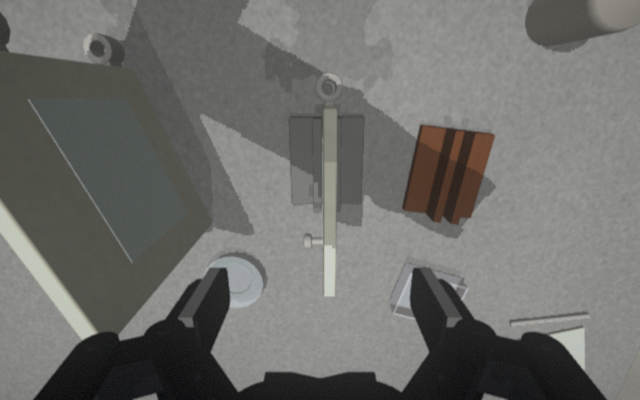

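Wrist view: small door edge-on at (330,200), its knuckle at (328,87), its knob at (308,241). The grey rack is around it, the brown one at (450,170), the big door at left. I chose the door at (330,200).

```bash
python3 - <<'E'
from h import *
s=load("wrist1");w=world(s)
W=w[90:310,280:380].reshape(-1,3);W=W[(W[:,2]>.165)&(W[:,2]<.19)]
r=cv2.minAreaRect((W[:,:2]*1000).astype(np.float32));print(len(W),np.round(r[0],1),np.round(r[1],1),round(r[2],2),np.median(W[:,2]))
c,v=np.linalg.svd(W[:,:2]-W[:,:2].mean(0))[1:];print(v[0],W.mean(0))
E
```

```text
2542 [ 497.3 -242.7] [  9.9 149.8] 2.01 0.17582345031309543
[ 0.03819446 -0.99927033] [ 0.49682484 -0.23474591  0.1757234 ]
```

```bash
python3 -m inch '[[0.2,0,0.3,0,0,0,-1],[0.1,0,0.5,0,0,0,-1],[0,0,0.5,0,0,0,-1],[0,0,0.5,0,0,0,-1],[0,0,0.5,0,0,0,-1],[0,0,0.5,0,0,0,-1],[0,0,0.5,0,0,0,-1],[0,0,0,0,0,0,-1]]'
python3 st.py 496.5 -243.6 146 2.1
```

```text
clock: 3.4
eef_pos: [0.4955, -0.244, 0.1453]
tool_rot: [1.0, 0.015, -0.002, -0.001]
ft_force: [-0.2, 0.3, 0.0]
grip_width: 0.0854
t 3.4 p [ 495.5 -244.   145.3] yaw 1.71 tilt [-0.004   0.0019 -1.    ] F [-0.2  0.3  0. ] M [-0.03 -0.02 -0.04] w 85.4
units needed [ 0.04 -0.02 -0.03]
wz units -0.0022
```

```bash
python3 -m inch '[[0.04,0,0,-0.0006,0.0013,-0.002,-1],[0,0,0,0,0,0,1],[0,0,0,0,0,0,1],[0,0,0,0,0,0,1],[0,0,0,0,0,0,1],[0,0,0,0,0,0,1],[0,0,0,0,0,0,1],[0,0,0,0,0,0,1]]'
python3 st.py 496.5 -243.6 146 2.1
```

```text
clock: 4.2
eef_pos: [0.4982, -0.2444, 0.1478]
tool_rot: [1.0, 0.018, 0.002, 0.001]
ft_force: [-0.6, 0.7, 0.0]
grip_width: -0.0002
t 4.2 p [ 498.2 -244.4  147.8] yaw 2.11 tilt [ 0.0041 -0.0017 -1.    ] F [-0.6  0.7  0. ] M [-0.03 -0.    0.04] w -0.2
units needed [-0.07 -0.04  0.07]
wz units 0.0
```

```bash
cat > pic.py <<'E'
import sys
from workcell import bot
import cv2,numpy as np
for a in sys.argv[1:]:
    n=a.rstrip("0123456789")
    c=bot.get_calibration(n);p,d=bot.camera(n)
    cv2.imwrite(f"pics/{a}.png",p);np.savez(f"{a}.npz",p=p,d=d,R=c["R"],t=c["t"],vf=c["vfov"],cx=c["cx"],cy=c["cy"])
E
python3 pic.py wrist2 scene2; python3 st.py
```

```text
t 4.3 p [ 498.2 -244.4  147.8] yaw 2.11 tilt [ 0.0041 -0.0017 -1.    ] F [-0.1 -0.4 -1. ] M [ 0.01  0.04 -0.02] w -0.1
```

View pics/wrist2.png

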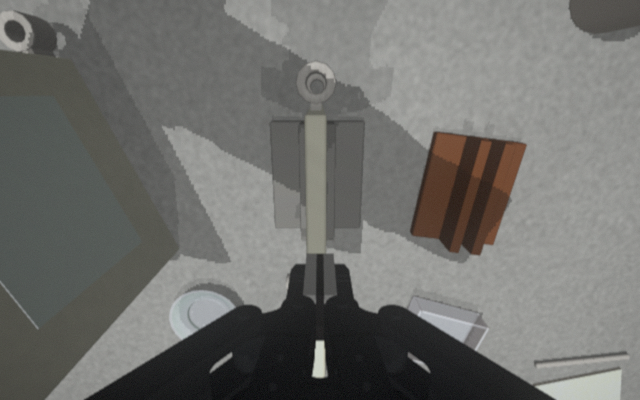

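View pics/scene2.png

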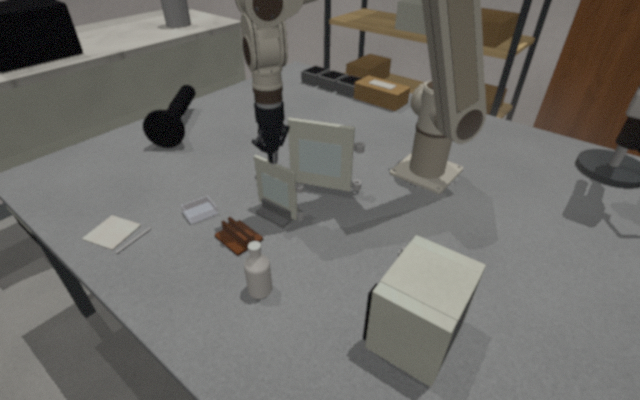

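```bash
python3 - <<'E'
from h import *
s=load("wrist2");cv2.imwrite("pics/w2c.png",cv2.resize(s["p"][240:390,240:400],None,fx=4,fy=4,interpolation=cv2.INTER_CUBIC))
w=world(s)
for v in range(230,372,8): print(v,[(int(x),int(y),int(z)) for x,y,z in np.nan_to_num(w[v,[296,305,312,318,320,324,330,345]]*1000)])
s=load("scene2");cv2.imwrite("pics/s2c.png",cv2.resize(s["p"][100:240,220:380],None,fx=4,fy=4,interpolation=cv2.INTER_CUBIC))
E
```

```text
230 [(476, -302, -1), (487, -283, 39), (494, -223, 175), (497, -223, 175), (498, -223, 175), (500, -222, 176), (511, -283, 39), (529, -299, 0)]
238 [(476, -312, -1), (487, -291, 40), (494, -227, 175), (497, -226, 176), (498, -227, 176), (500, -227, 176), (511, -291, 39), (530, -309, 0)]
246 [(476, -321, -1), (486, -320, 0), (494, -232, 174), (497, -231, 176), (498, -231, 176), (500, -231, 176), (514, -319, 0), (531, -320, -2)]
254 [(476, -330, 0), (486, -331, -1), (495, -232, 182), (498, -233, 181), (498, -232, 183), (500, -232, 183), (503, -232, 182), (531, -330, -2)]
262 [(476, -342, -3), (486, -340, 0), (495, -232, 191), (498, -232, 190), (498, -233, 189), (500, -232, 190), (503, -232, 189), (532, -339, -1)]
270 [(487, -236, 191), (492, -233, 197), (495, -233, 196), (498, -233, 196), (498, -232, 198), (500, -232, 198), (503, -232, 197), (510, -236, 190)]
278 [(488, -237, 197), (492, -232, 203), (495, -232, 203), (498, -232, 203), (498, -232, 204), (500, -232, 203), (502, -232, 204), (510, -236, 197)]
286 [(488, -237, 203), (492, -232, 210), (495, -233, 208), (498, -232, 209), (498
[... 857 characters left out ...]
6, -242, 225), (498, -252, 214), (499, -252, 214), (500, -244, 222), (501, -231, 238), (505, -225, 244)]
342 [(491, -226, 247), (494, -228, 245), (496, -245, 225), (500, -291, 175), (501, -291, 176), (500, -248, 223), (501, -234, 237), (505, -226, 246)]
350 [(491, -226, 250), (494, -229, 246), (496, -248, 226), (500, -296, 176), (501, -296, 176), (503, -297, 176), (502, -248, 227), (505, -226, 249)]
358 [(491, -226, 252), (494, -232, 247), (496, -251, 228), (500, -302, 176), (501, -304, 175), (503, -303, 175), (503, -250, 228), (504, -225, 253)]
366 [(492, -227, 255), (494, -235, 247), (496, -251, 231), (500, -309, 175), (501, -309, 175), (504, -309, 175), (502, -250, 231), (504, -226, 255)]
```

View pics/w2c.png

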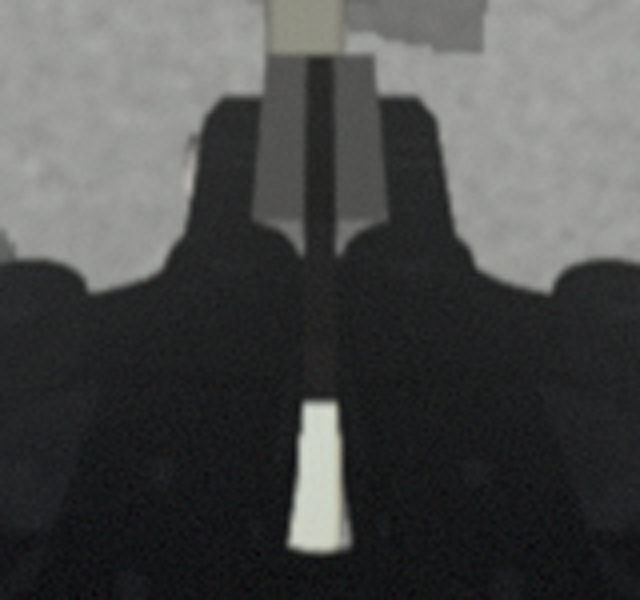

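View pics/s2c.png

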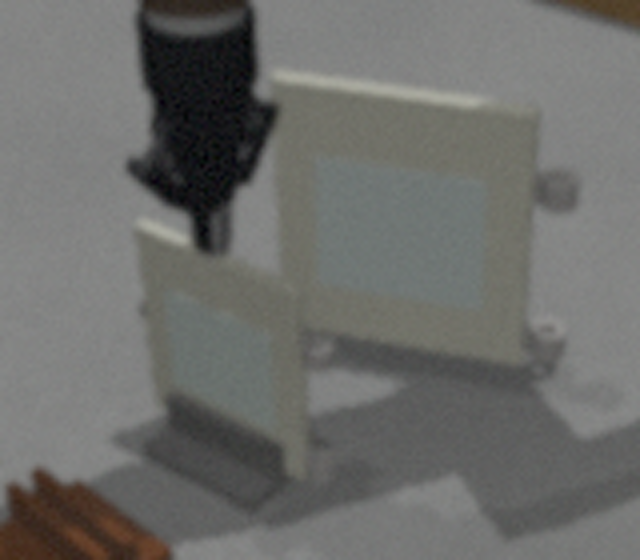

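```bash
python3 - <<'E'
from h import *
s=load("wrist2")
print("wrist TCP px",proj(s,np.array([.4982,-.2444,.1478])),proj(s,np.array([.4982,-.2334,.1478])))
s=load("scene2");w=world(s)
print("scene TCP px",proj(s,np.array([.4982,-.2444,.1478])),proj(s,np.array([.4982,-.2444,.178])))
for v in range(140,175,2): print(v,[tuple(int(a) for a in np.nan_to_num(w[v,u]*1000)) for u in (268,270,272,274,276,278,280)])
E
```

```text
wrist TCP px [317.68066638 243.66636712] [318.33513777 226.70700407]
scene TCP px [274.07007605 172.52845408] [273.32634407 163.3622393 ]
140 [(520, -233, 263), (517, -229, 263), (511, -227, 261), (501, -230, 256), (494, -231, 253), (486, -231, 250), (158, -556, 0)]
142 [(522, -232, 259), (514, -233, 255), (512, -228, 256), (503, -229, 252), (494, -231, 247), (491, -226, 248), (472, -238, 235)]
144 [(517, -238, 248), (513, -234, 248), (514, -226, 252), (505, -228, 247), (493, -233, 240), (483, -235, 235), (478, -233, 233)]
146 [(505, -251, 233), (514, -234, 243), (512, -228, 244), (492, -242, 230), (493, -233, 234), (486, -233, 230), (477, -234, 227)]
148 [(512, -244, 232), (513, -236, 236), (508, -233, 235), (501, -233, 231), (493, -234, 227), (485, -234, 224), (207, -509, 1)]
150 [(524, -232, 236), (512, -238, 228), (508, -234, 228), (503, -232, 226), (493, -234, 221), (221, -506, 0), (217, -500, 0)]
152 [(525, -232, 230), (512, -238, 222), (511, -231, 224), (502, -233, 219), (494, -234, 216), (234, -494, 1), (224, -493, -2)]
154 [(523, -235, 222), (513, -238, 216), (504, -239, 212
[... 666 characters left out ...]
 -238, 176), (294, -436, 0), (287, -434, -1)]
166 [(503, -261, 165), (501, -255, 166), (502, -245, 170), (501, -239, 173), (501, -231, 176), (497, -227, 175), (495, -221, 177)]
168 [(503, -262, 157), (503, -254, 161), (503, -245, 164), (502, -238, 167), (500, -232, 169), (500, -225, 171), (501, -215, 176)]
170 [(501, -264, 149), (502, -255, 153), (502, -247, 156), (503, -238, 161), (500, -233, 162), (501, -224, 166), (500, -217, 168)]
172 [(503, -263, 143), (505, -253, 149), (502, -248, 150), (501, -240, 152), (502, -232, 156), (500, -225, 158), (503, -215, 164)]
174 [(502, -265, 136), (503, -256, 140), (504, -246, 145), (503, -239, 147), (501, -233, 149), (502, -224, 153), (500, -219, 154)]
```

```bash
python3 st.py; python3 - <<'E'
from h import *
for n in ("wrist0","wrist1","wrist2"):
    s=load(n);w=world(s)
    C=-s["t"]@s["R"];print(n,"cam",C)
    for v in (270,285,300,320): print(v,[tuple(int(a) for a in np.nan_to_num(w[v,u]*1000)) for u in (205,222,312,418,430)])
E
```

```text
t 4.3 p [ 498.2 -244.4  147.8] yaw 2.11 tilt [ 0.0041 -0.0017 -1.    ] F [-0.1 -0.4 -1. ] M [ 0.01  0.04 -0.02] w -0.1
wrist0 cam [ 0.25557329 -0.43783616  0.37219409]
270 [(-7, -371, -1), (172, -423, 250), (43, -505, 0), (202, -503, 249), (203, -508, 248)]
285 [(170, -419, 260), (166, -425, 251), (21, -513, -1), (196, -505, 252), (202, -505, 260)]
300 [(171, -423, 270), (160, -427, 253), (0, -521, 0), (191, -507, 254), (199, -504, 266)]
320 [(165, -425, 273), (153, -430, 257), (-31, -533, 0), (183, -510, 256), (193, -506, 270)]
wrist1 cam [ 0.48792115 -0.1595116   0.40132489]
270 [(329, -403, -1), (447, -232, 279), (483, -398, -1), (532, -230, 278), (538, -230, 278)]
285 [(443, -233, 290), (447, -240, 280), (483, -422, 0), (532, -236, 282), (534, -231, 288)]
300 [(446, -233, 299), (447, -245, 283), (484, -448, 0), (532, -242, 284), (532, -233, 295)]
320 [(447, -240, 302), (447, -254, 285), (485, -485, -2), (532, -250, 286), (532, -240, 298)]
wrist2 cam [ 0.49549766 -0.15939916  0.32034129]
270 [(372, -355, -1), (392, -354, 0), (495, -233, 196), (616, -346, 0), (630, -346, 0)]
285 [(370, -375, -1), (391, -374, 0), (495, -232, 209), (619, -366, 0), (633, -366, -1)]
300 [(371, -393, 3), (393, -386, 10), (495, -231, 220), (619, -381, 7), (635, -384, 2)]
320 [(369, -421, 3), (465, -233, 231), (495, -232, 229), (531, -229, 232), (639, -413, 1)]
```

The gripper shut to 0: depth shows its tips really end about 30 mm higher than the reported TCP, just at the door's top edge. I'll open, check, then go about 22 mm deeper.

```bash
python3 -m inch '[[0,0,-0.3,0,0,0,-1],[0,0,0,0,0,0,-1],[0,0,0,0,0,0,-1],[0,0,0,0,0,0,-1],[0,0,0,0,0,0,-1],[0,0,0,0,0,0,-1],[0,0,0,0,0,0,-1],[0,0,0,0,0,0,-1]]'; python3 st.py 497 -243.6 125 2.1
```

```text
clock: 5.1
eef_pos: [0.4982, -0.2444, 0.1552]
tool_rot: [1.0, 0.018, 0.002, 0.001]
ft_force: [0.3, 1.0, 0.0]
grip_width: 0.0858
t 5.1 p [ 498.2 -244.4  155.2] yaw 2.11 tilt [ 0.004  -0.0017 -1.    ] F [0.3 1.  0. ] M [-0.04  0.07  0.06] w 85.8
units needed [-0.05 -0.04  1.21]
wz units 0.0
```

```bash
python3 pic.py wrist3; python3 - <<'E'
from h import *
s=load("wrist3");w=world(s)
W=w[:,230:400].reshape(-1,3);W=W[(W[:,2]>.168)&(W[:,2]<.183)&(abs(W[:,0]-.497)<.02)]
r=cv2.minAreaRect((W[:,:2]*1000).astype(np.float32));print(len(W),np.round(r[0],1),np.round(r[1],1),round(r[2],2),np.median(W[:,2]))
E
```

```text
4799 [ 497.3 -242.9] [ 10.  149.8] 2.16 0.17588129396823343
```

View pics/wrist3.png

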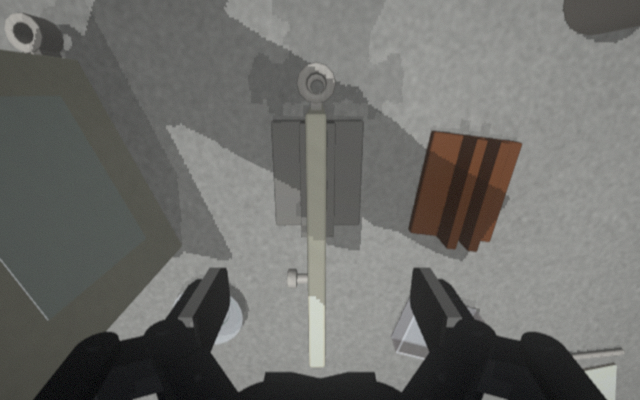

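```bash
python3 -m inch '[[-0.04,0,0.3,0.0,-0.0007,0,-1],[0,0,0.3,0,0,0,-1],[0,0,0.3,0,0,0,-1],[0,0,0.3,0,0,0,-1],[0,0,0,0,0,0,-1],[0,0,0,0,0,0,-0.6],[0,0,0,0,0,0,-0.6],[0,0,0,0,0,0,-0.6]]'; python3 st.py 497 -243.6 125 2.1; python3 pic.py wrist4
```

```text
clock: 5.95
eef_pos: [0.4976, -0.2447, 0.1257]
tool_rot: [1.0, 0.018, 0.001, 0.001]
ft_force: [1.3, -0.0, -0.2]
grip_width: 0.0684
t 5.95 p [ 497.6 -244.7  125.7] yaw 2.11 tilt [ 0.0027 -0.0022 -1.    ] F [ 1.3 -0.  -0.2] M [ 0.01  0.01 -0.02] w 68.4
units needed [-0.02 -0.04  0.03]
wz units 0.0
```

View pics/wrist4.png

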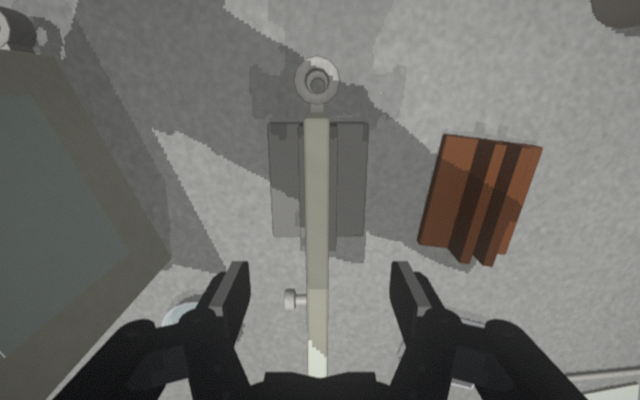

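```bash
python3 -m inch '[[0,0,0,0,0,0,1],[0,0,0,0,0,0,1],[0,0,0,0,0,0,1],[0,0,0,0,0,0,1],[0,0,0,0,0,0,1],[0,0,0,0,0,0,1],[0,0,0,0,0,0,1],[0,0,0,0,0,0,1]]'; python3 st.py 497 -243.6 125 2.1; python3 pic.py wrist5
```

```text
clock: 6.8
eef_pos: [0.4974, -0.2447, 0.1255]
tool_rot: [1.0, 0.018, 0.001, 0.001]
ft_force: [-0.5, -0.7, 1.5]
grip_width: 0.0082
t 6.8 p [ 497.4 -244.7  125.5] yaw 2.1 tilt [ 0.0023 -0.0022 -1.    ] F [-0.5 -0.7  1.5] M [-0.05  0.13  0.01] w 8.2
units needed [-0.01 -0.04  0.02]
wz units 0.0
```

View pics/wrist5.png

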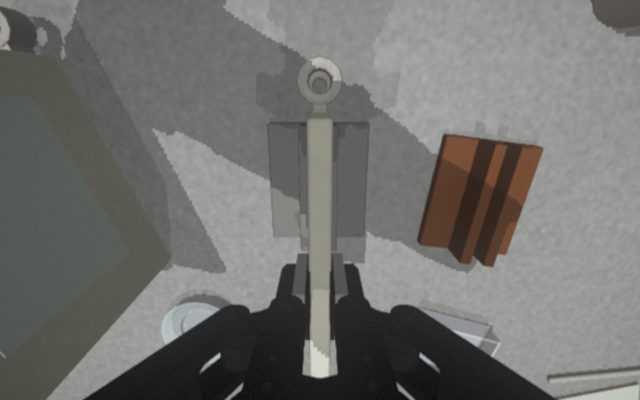

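```bash
python3 -m inch '[[0,0,-0.1,0,0,0,1],[0,0,-0.2,0,0,0,1],[0,0,-0.4,0,0,0,1],[0,0,-0.4,0,0,0,1],[0,0,-0.4,0,0,0,1],[0,0,-0.4,0,0,0,1],[0,0,-0.4,0,0,0,1],[0,0,-0.2,0,0,0,1]]'; python3 st.py 497 -243.6 125 2.1; python3 pic.py wrist6 scene6
```

```text
clock: 7.65
eef_pos: [0.4978, -0.2447, 0.1895]
tool_rot: [1.0, 0.018, 0.002, 0.001]
ft_force: [0.4, -0.2, -2.1]
grip_width: 0.0088
t 7.65 p [ 497.8 -244.7  189.5] yaw 2.11 tilt [ 0.004  -0.0027 -1.    ] F [ 0.4 -0.2 -2.1] M [ 0.02 -0.02 -0.04] w 8.8
units needed [-0.04 -0.05  2.58]
wz units 0.0
```

View pics/wrist6.png

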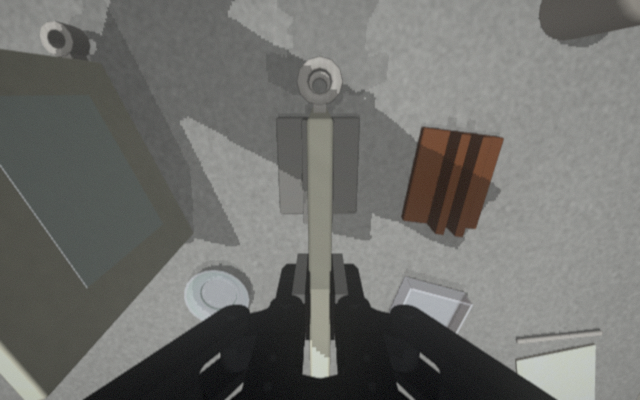

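View pics/scene6.png

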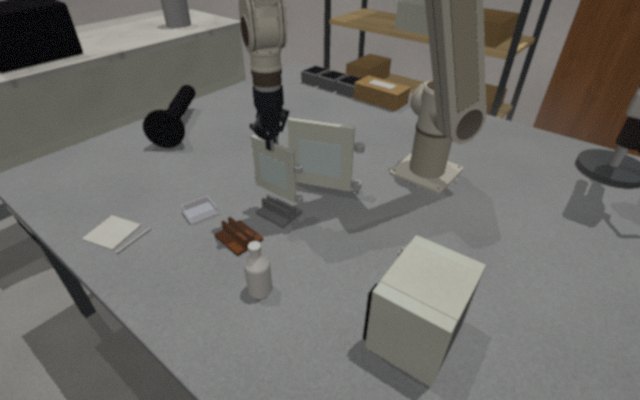

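```bash
python3 -m inch '[[0.1,-0.4,0,0,0,0,1],[0.2,-0.8,0,0,0,0,1],[0.25,-1,0,0,0,0,1],[0.25,-1,0,0,0,0,1],[0.25,-1,0,0,0,0,1],[0.25,-1,0,0,0,0,1],[0.25,-1,0,0,0,0,1],[0.25,-1,0,0,0,-0.005,1]]'; python3 -m inch '[[0.1,-1,0,0,0,-0.005,1],[0,-1,0,0,0,0,1],[0,-0.8,0,0,0,0,1],[0,-0.5,0,0,0,0,1],[0,0,0,0,0,0,1],[0,0,0,0,0,0,1],[0,0,0,0,0,0,1],[0,0,0,0,0,0,1]]'; python3 st.py 497 -243.6 125 4;  python3 pic.py wrist7 scene7 top7
```

```text
clock: 8.55
eef_pos: [0.535, -0.061, 0.1867]
tool_rot: [1.0, 0.027, 0.0, 0.001]
ft_force: [0.3, -0.1, -2.1]
grip_width: 0.0083
clock: 9.35
eef_pos: [0.5328, 0.0186, 0.1873]
tool_rot: [0.999, 0.033, 0.001, 0.001]
ft_force: [0.2, -0.1, -1.6]
grip_width: 0.0087
t 9.35 p [532.8  18.6 187.3] yaw 3.82 tilt [ 0.0019 -0.002  -1.    ] F [ 0.2 -0.1 -1.6] M [-0.01  0.05 -0.01] w 8.7
units needed [-2.13 10.37  2.51]
wz units -0.001
```

View pics/wrist7.png

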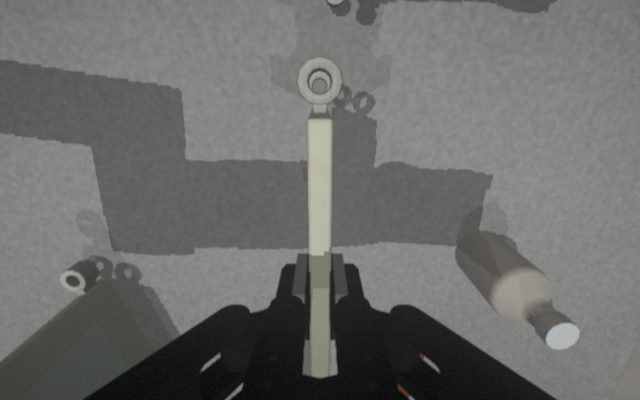

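View pics/scene7.png

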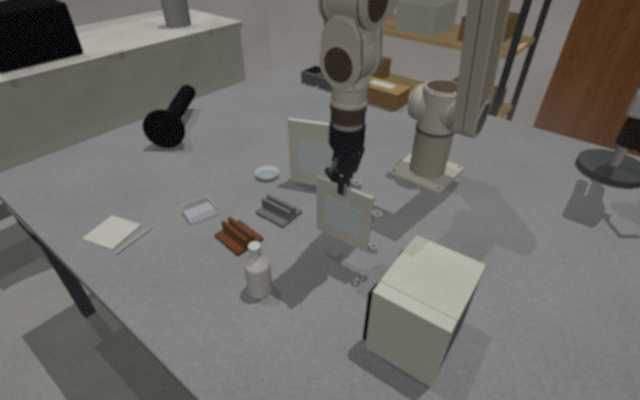

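View pics/top7.png

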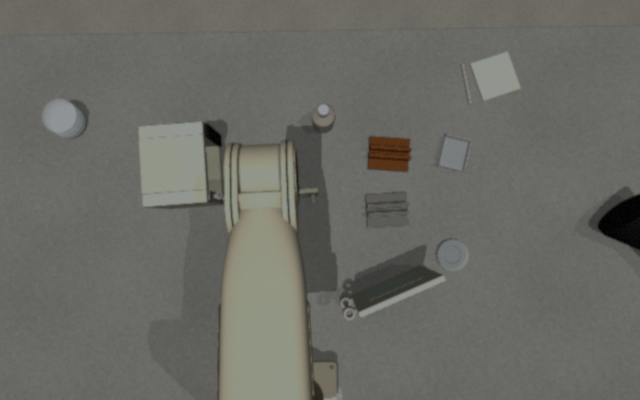

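```bash
python3 -m inch '[[0.05,-0.3,0,0,0,-0.001,1],[0.05,-0.4,0,0,0,0,1],[0.05,-0.4,0,0,0,0,1],[0,-0.3,0,0,0,0,1],[0,-0.2,0,0,0,0,1],[0,0,0,0,0,0,1],[0,0,0,0,0,0,1],[0,0,0,0,0,0,1]]'; python3 st.py;  python3 pic.py wrist8; python3 - <<'E'
from h import *
s=load("wrist8");cv2.imwrite("pics/w8c.png",cv2.resize(s["p"][0:130,240:400],None,fx=4,fy=4,interpolation=cv2.INTER_CUBIC))
E
```

```text
clock: 10.3
eef_pos: [0.5336, 0.0595, 0.1873]
tool_rot: [0.999, 0.036, 0.001, 0.001]
ft_force: [0.2, 0.0, -2.3]
grip_width: 0.0086
t 10.3 p [533.6  59.5 187.3] yaw 4.07 tilt [ 0.0019 -0.002  -1.    ] F [ 0.2  0.  -2.3] M [-0.04  0.03  0.07] w 8.6
```

View pics/w8c.png

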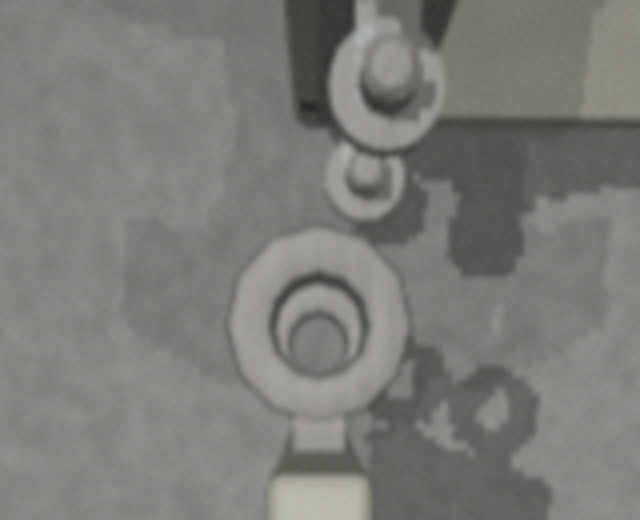

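```bash
python3 - <<'E'
from h import *
s=load("wrist8");w=world(s)
def circ(name,z0,z1,u0,u1,v0,v1):
    W=w[v0:v1,u0:u1].reshape(-1,3);W=W[(W[:,2]>z0)&(W[:,2]<z1)]
    c,r=cv2.minEnclosingCircle((W[:,:2]*1000).astype(np.float32));print(name,len(W),np.round(c,1),round(r,1),"mean",(W.mean(0)*1000).round(1))
circ("up sh",.130,.140,318,354,5,40)
circ("up pin tip",.145,.154,325,350,5,35)
circ("low sh",.030,.040,318,345,30,60)
circ("low tip",.045,.054,318,345,30,60)
circ("knuck top",.195,.207,290,350,50,108)
W=w[110:250,300:345].reshape(-1,3);W=W[(W[:,2]>.23)&(W[:,2]<.25)]
r=cv2.minAreaRect((W[:,:2]*1000).astype(np.float32));print(len(W),np.round(r[0],1),np.round(r[1],1),round(r[2],2),np.median(W[:,2]))
# hough-ish: rays from hand-read centres
g=lambda x,y,z:(ray(s,240+x/4-.4,y/4-.4,z)*1000).round(1)
print("upsh",g(386,87,.135),"uptip",g(393,68,.149),"lowsh",g(365,181,.035),"lowtip",g(367,168,.049))
print("kn top",g(320,320,.2018),"bore low end",g(317,345,.0838))
E
```

```text
up sh 538 [536.1 187.9] 9.3 mean [535.9 186.8 134.1]
up pin tip 205 [536.1 187.7] 4.6 mean [536.2 187.4 147.5]
low sh 200 [536.1 187.8] 8.9 mean [535.7 185.8  34. ]
low tip 73 [536.2 187.6] 4.3 mean [536.  187.3  47.8]
knuck top 1368 [528.2 149.2] 11.4 mean [528.2 149.7 200.4]
3306 [531.2 108.4] [10.  55.2] 4.03 0.23767933241009304
upsh [536.1 187.1 135. ] uptip [536.4 186.9 149. ] lowsh [536.4 186.7  35. ] lowtip [536.3 187.5  49. ]
kn top [528.3 150.2 201.8] bore low end [528.  149.8  83.8]
```

Wrist crop: upper pin at crop (391,72), lower pin at (365,175) and knuckle at (320,320), with both bores nested. The pin axis comes out at (536.1,187.8) mm and the knuckle at (528.2,149.5) mm. The door's yaw is 4.0° and it is upright.

```bash
python3 -m inch '[[0.1,-0.3,0,0,0,0,1],[0.1,-0.4,0,0,0,0,1],[0.1,-0.4,0,0,0,0,1],[0.1,-0.3,0,0,0,0,1],[0.03,-0.1,0.2,0,0,0,1],[0,0,0.3,0,0,0,1],[0,0,0.3,0,0,0,1],[0,0,0,0,0,0,1]]'; python3 st.py;  python3 pic.py wrist9; python3 - <<'E'
from h import *
s=load("wrist9");cv2.imwrite("pics/w9c.png",cv2.resize(s["p"][0:130,240:400],None,fx=4,fy=4,interpolation=cv2.INTER_CUBIC))
w=world(s)
def circ(name,z0,z1,u0,u1,v0,v1):
    W=w[v0:v1,u0:u1].reshape(-1,3);W=W[(W[:,2]>z0)&(W[:,2]<z1)]
    if len(W)<4: return print(name,len(W))
    c,r=cv2.minEnclosingCircle((W[:,:2]*1000).astype(np.float32));print(name,len(W),np.round(c,1),round(r,1),"mean",(W.mean(0)*1000).round(1))
circ("knuck top",.175,.187,290,350,50,108)
circ("pin tip",.14,.155,300,340,60,108)
E
```

```text
clock: 11.15
eef_pos: [0.5404, 0.0974, 0.1653]
tool_rot: [0.999, 0.036, -0.001, 0.001]
ft_force: [-0.2, 0.4, -2.5]
grip_width: 0.0091
t 11.15 p [540.4  97.4 165.3] yaw 4.07 tilt [-0.0016 -0.0027 -1.    ] F [-0.2  0.4 -2.5] M [-0.    0.03 -0.03] w 9.1
knuck top 1359 [535.  186.9] 11.4 mean [535.  187.6 178.4]
pin tip 208 [536.2 187.7] 4.4 mean [536.2 187.7 147.7]
```

View pics/w9c.png

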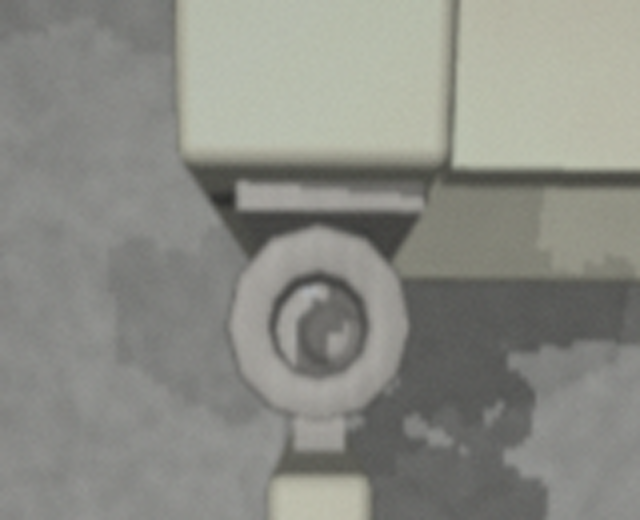

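```bash
python3 -m inch '[[0.045,-0.015,0,0,0,0,1],[0,0,0,0,0,0,1],[0,0,0.1,0,0,0,1],[0,0,0.1,0,0,0,1],[0,0,0.1,0,0,0,1],[0,0,0,0,0,0,1],[0,0,0,0,0,0,1],[0,0,0,0,0,0,1]]'; python3 st.py;  python3 pic.py wrist10; cat > kn.py <<'E'
import sys
from h import *
n=sys.argv[1];zt=float(sys.argv[2])
s=load(n);cv2.imwrite("pics/"+n+"c.png",cv2.resize(s["p"][0:130,240:400],None,fx=4,fy=4,interpolation=cv2.INTER_CUBIC))
w=world(s)
def circ(name,z0,z1,u0,u1,v0,v1):
    W=w[v0:v1,u0:u1].reshape(-1,3);W=W[(W[:,2]>z0)&(W[:,2]<z1)]
    if len(W)<4: return print(name,len(W))
    c,r=cv2.minEnclosingCircle((W[:,:2]*1000).astype(np.float32));print(name,len(W),np.round(c,1),round(r,1),"mean",(W.mean(0)*1000).round(1))
circ("knuck top",zt-.006,zt+.006,290,350,50,108)
circ("pin tip",.14,.155,300,340,60,108)
E
python3 kn.py wrist10 .171
```

```text
clock: 12.0
eef_pos: [0.5429, 0.0983, 0.1598]
tool_rot: [0.999, 0.036, 0.001, 0.001]
ft_force: [0.3, 0.6, -1.7]
grip_width: 0.0086
t 12.0 p [542.9  98.3 159.8] yaw 4.09 tilt [ 0.002  -0.0018 -1.    ] F [ 0.3  0.6 -1.7] M [-0.02 -0.01  0.01] w 8.6
knuck top 1586 [536.1 191.1] 14.9 mean [537.2 190.1 172.6]
pin tip 209 [536.3 187.8] 4.4 mean [536.4 187.8 147.7]
```

View pics/wrist10c.png

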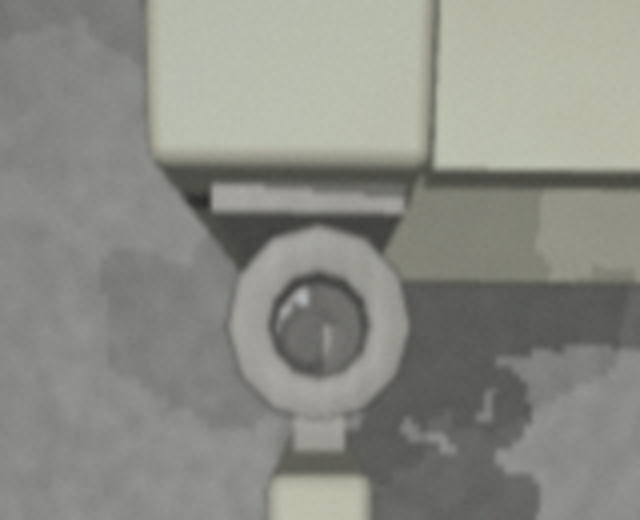

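```bash
python3 -m inch '[[-0.03,0.015,0,0,0,0,1],[0,0,0,0,0,0,1],[0,0,0,0,0,0,1],[0,0,0,0,0,0,1],[0,0,0,0,0,0,1],[0,0,0,0,0,0,1],[0,0,0,0,0,0,1],[0,0,0,0,0,0,1]]'; python3 st.py 541.6 97.9 159.8
```

```text
clock: 12.85
eef_pos: [0.5422, 0.0979, 0.1598]
tool_rot: [0.999, 0.036, 0.001, 0.001]
ft_force: [-0.3, -0.3, -1.5]
grip_width: 0.0085
t 12.85 p [542.2  97.9 159.8] yaw 4.09 tilt [ 0.002  -0.0018 -1.    ] F [-0.3 -0.3 -1.5] M [0.02 0.02 0.02] w 8.5
units needed [-0.02 -0.   -0.  ]
```

```bash
python3 -m inch '[[-0.025,0,0,0,0,0,1],[0,0,0.1,0,0,0,1],[0,0,0.06,0,0,0,1],[0,0,0,0,0,0,1],[0,0,0,0,0,0,1],[0,0,0,0,0,0,1],[0,0,0,0,0,0,1],[0,0,0,0,0,0,1]]'; python3 st.py 541.6 97.9 155.8; python3 pic.py wrist11; python3 kn.py wrist11 .166
```

```text
clock: 13.65
eef_pos: [0.5416, 0.0979, 0.1558]
tool_rot: [0.999, 0.036, 0.001, 0.001]
ft_force: [0.6, 1.2, -2.3]
grip_width: 0.0086
t 13.65 p [541.6  97.9 155.8] yaw 4.09 tilt [ 0.0021 -0.0018 -1.    ] F [ 0.6  1.2 -2.3] M [0.01 0.01 0.01] w 8.6
units needed [ 0. -0.  0.]
knuck top 1584 [536.2 190.8] 14.7 mean [536.  189.6 168.5]
pin tip 236 [535.9 188.7] 5.4 mean [536.2 187.8 147.7]
```

View pics/wrist11c.png

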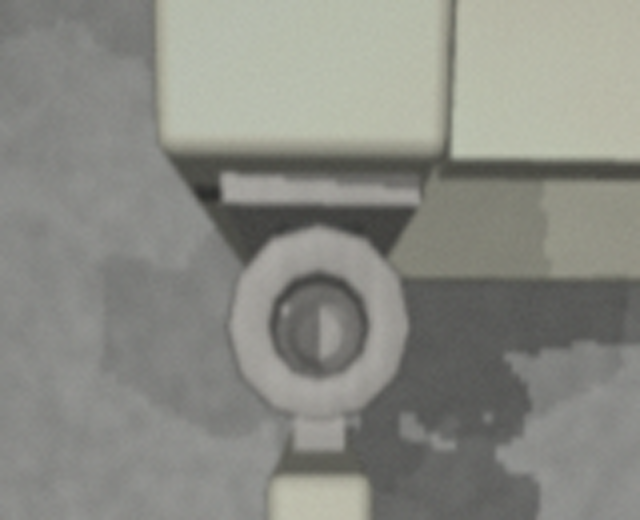

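```bash
python3 -m inch '[[0,0,0.04,0,0,0,1],[0,0,0.04,0,0,0,1],[0,0,0.04,0,0,0,1],[0,0,0.04,0,0,0,1],[0,0,0.04,0,0,0,1],[0,0,0,0,0,0,1],[0,0,0,0,0,0,1],[0,0,0,0,0,0,1]]'; python3 st.py 541.6 97.9 155.8
```

```text
clock: 14.5
eef_pos: [0.5416, 0.0978, 0.1508]
tool_rot: [0.999, 0.036, 0.001, 0.001]
ft_force: [-0.2, 0.5, -2.0]
grip_width: 0.0088
t 14.5 p [541.6  97.8 150.8] yaw 4.09 tilt [ 0.0021 -0.0018 -1.    ] F [-0.2  0.5 -2. ] M [ 0.04  0.03 -0.04] w 8.8
units needed [ 0.  -0.  -0.2]
```

```bash
python3 -m inch '[[0,0,0.04,0,0,0,1],[0,0,0.04,0,0,0,1],[0,0,0.04,0,0,0,1],[0,0,0.04,0,0,0,1],[0,0,0,0,0,0,1],[0,0,0,0,0,0,1],[0,0,0,0,0,0,1],[0,0,0,0,0,0,1]]'; python3 st.py 541.6 97.9 155.8;python3 pic.py wrist12; python3 kn.py wrist12 .16
```

```text
clock: 15.3
eef_pos: [0.5416, 0.0978, 0.1468]
tool_rot: [0.999, 0.036, 0.001, 0.001]
ft_force: [-0.3, 0.7, -1.8]
grip_width: 0.0088
t 15.3 p [541.6  97.8 146.8] yaw 4.09 tilt [ 0.002  -0.0018 -1.    ] F [-0.3  0.7 -1.8] M [ 0.02 -0.01 -0.05] w 8.8
units needed [ 0.   -0.   -0.36]
knuck top 1610 [536.1 190.7] 14.6 mean [536.  189.7 160.3]
pin tip 303 [536.1 188.2] 5.5 mean [536.2 188.3 147.9]
```

View pics/wrist12c.png

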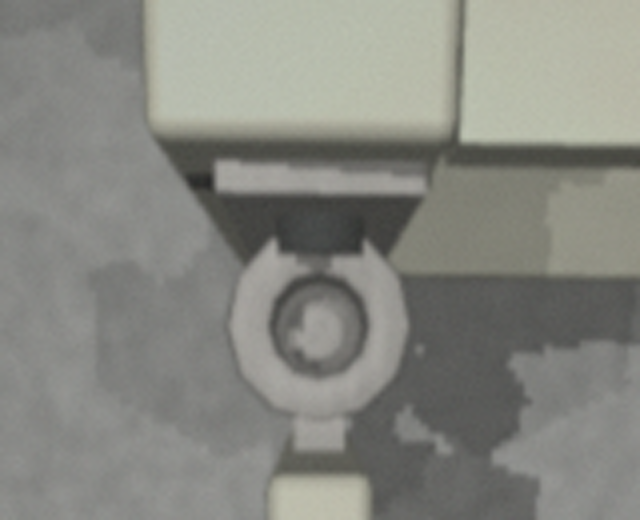

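```bash
python3 -m inch '[[0,0,0.04,0,0,0,1],[0,0,0.04,0,0,0,1],[0,0,0.04,0,0,0,1],[0,0,0.04,0,0,0,1],[0,0,0.04,0,0,0,1],[0,0,0.04,0,0,0,1],[0,0,0,0,0,0,1],[0,0,0,0,0,0,1]]'; python3 st.py 541.6 97.9 138.5
```

```text
clock: 16.15
eef_pos: [0.5415, 0.0978, 0.1407]
tool_rot: [0.999, 0.036, 0.001, 0.001]
ft_force: [0.2, -0.6, -1.7]
grip_width: 0.0085
t 16.15 p [541.5  97.8 140.7] yaw 4.09 tilt [ 0.0019 -0.0018 -1.    ] F [ 0.2 -0.6 -1.7] M [0.01 0.02 0.01] w 8.5
units needed [ 0.   -0.    0.09]
```

```bash
python3 -m inch '[[0,0,0.02,0,0,0,1],[0,0,0.02,0,0,0,1],[0,0,0.02,0,0,0,1],[0,0,0,0,0,0,1],[0,0,0,0,0,0,1],[0,0,0,0,0,0,1],[0,0,0,0,0,0,1],[0,0,0,0,0,0,1]]'; python3 st.py 541.6 97.9 138.5
```

```text
clock: 16.95
eef_pos: [0.5416, 0.0978, 0.1393]
tool_rot: [0.999, 0.036, 0.001, 0.001]
ft_force: [0.2, -0.7, -2.1]
grip_width: 0.0085
t 16.95 p [541.6  97.8 139.3] yaw 4.09 tilt [ 0.0021 -0.0018 -1.    ] F [ 0.2 -0.7 -2.1] M [0.   0.02 0.  ] w 8.5
units needed [-0.   -0.    0.03]
```

```bash
python3 -m inch '[[0,0,0.015,0,0,0,1],[0,0,0.015,0,0,0,1],[0,0,0,0,0,0,1],[0,0,0,0,0,0,1],[0,0,0,0,0,0,1],[0,0,0,0,0,0,1],[0,0,0,0,0,0,1],[0,0,0,0,0,0,1]]'; python3 st.py 541.6 97.9 138.5
```

```text
clock: 17.75
eef_pos: [0.5416, 0.0978, 0.1385]
tool_rot: [0.999, 0.036, 0.001, 0.001]
ft_force: [-0.3, 0.2, -1.0]
grip_width: 0.0084
t 17.75 p [541.6  97.8 138.5] yaw 4.09 tilt [ 0.002  -0.0018 -1.    ] F [-0.3  0.2 -1. ] M [ 0.   -0.01  0.04] w 8.4
units needed [ 0. -0.  0.]
```

Force −1.0: perhaps the first touch. I'll go on in smaller steps.

```bash
python3 -m inch '[[0,0,0.01,0,0,0,1],[0,0,0.01,0,0,0,1],[0,0,0,0,0,0,1],[0,0,0,0,0,0,1],[0,0,0,0,0,0,1],[0,0,0,0,0,0,1],[0,0,0,0,0,0,1],[0,0,0,0,0,0,1]]'; python3 st.py 541.6 97.9 138.5; python3 pic.py wrist13 scene13; python3 kn.py wrist13 .153
python3 - <<'E'
from h import *
s=load("wrist13");w=world(s)
W=w[50:108,290:350].reshape(-1,3);W=W[(abs(W[:,0]-.536)<.0105)&(abs(W[:,1]-.186)<.009)&(W[:,2]>.14)&(W[:,2]<.16)];print(len(W),np.percentile(W[:,2],[10,50,90]))
W=w[118:240,300:345].reshape(-1,3);W=W[(W[:,2]>.17)&(W[:,2]<.21)];print("door top",np.median(W[:,2]))
s=load("scene13");cv2.imwrite("pics/s13c.png",cv2.resize(s["p"][170:320,310:470],None,fx=4,fy=4,interpolation=cv2.INTER_CUBIC))
E
```

```text
clock: 18.55
eef_pos: [0.5417, 0.0977, 0.1382]
tool_rot: [0.999, 0.036, 0.001, 0.001]
ft_force: [-0.4, -0.7, 2.6]
grip_width: 0.0084
t 18.55 p [541.7  97.7 138.2] yaw 4.08 tilt [ 0.0024 -0.0019 -1.    ] F [-0.4 -0.7  2.6] M [-0.14  0.13  0.09] w 8.4
units needed [-0.01 -0.01 -0.01]
knuck top 1563 [536.  190.7] 14.8 mean [536.2 187.7 151.1]
pin tip 1484 [536.2 187.2] 11.4 mean [536.3 187.2 150.7]
1446 [0.14748814 0.15148292 0.15253847]
door top 0.18878885203426243
```

View pics/s13c.png

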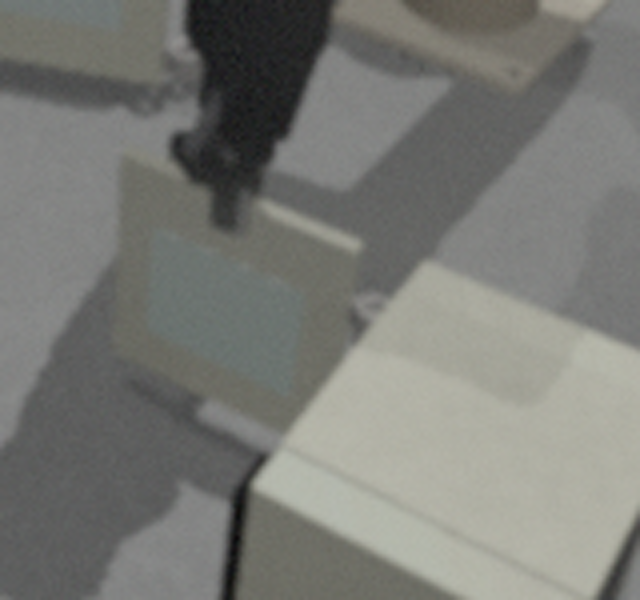

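View pics/wrist13.png

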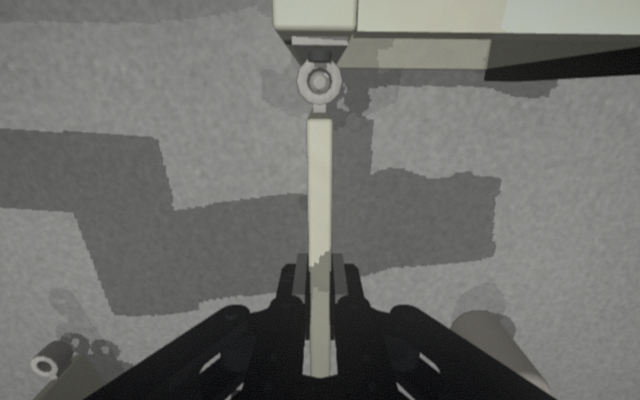

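The door is seated: Fz changed by +4.6 N at the expected height, the pin shows in the bore at (319,80), and the door top is at about 190 mm. Now I'll release, withdraw upward, and push it shut from the outer (-x) face with closed fingers.

```bash
python3 -m inch '[[0,0,-0.01,0,0,0,-0.5],[0,0,0,0,0,0,-0.5],[0,0,0,0,0,0,-0.5],[0,0,0,0,0,0,-0.5],[0,0,0,0,0,0,-0.5],[0,0,-0.2,0,0,0,-0.5],[0,0,-0.4,0,0,0,-0.5],[0,0,-0.4,0,0,0,-0.5]]'; python3 st.py; python3 pic.py wrist14 scene14; python3 - <<'E'
from h import *
s=load("scene14");cv2.imwrite("pics/s14c.png",cv2.resize(s["p"][170:320,310:470],None,fx=4,fy=4,interpolation=cv2.INTER_CUBIC))
E
```

```text
clock: 19.45
eef_pos: [0.5417, 0.0979, 0.1643]
tool_rot: [0.999, 0.036, 0.001, 0.001]
ft_force: [1.1, 0.6, -0.6]
grip_width: 0.064
t 19.45 p [541.7  97.9 164.3] yaw 4.09 tilt [ 0.0023 -0.0017 -1.    ] F [ 1.1  0.6 -0.6] M [ 0.01 -0.   -0.  ] w 64.0
```

View pics/wrist14.png

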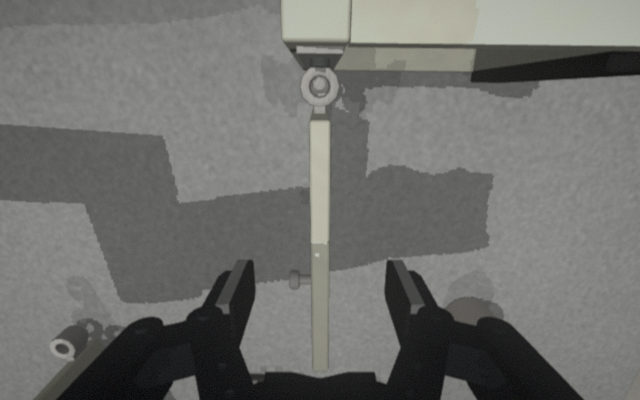

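View pics/s14c.png

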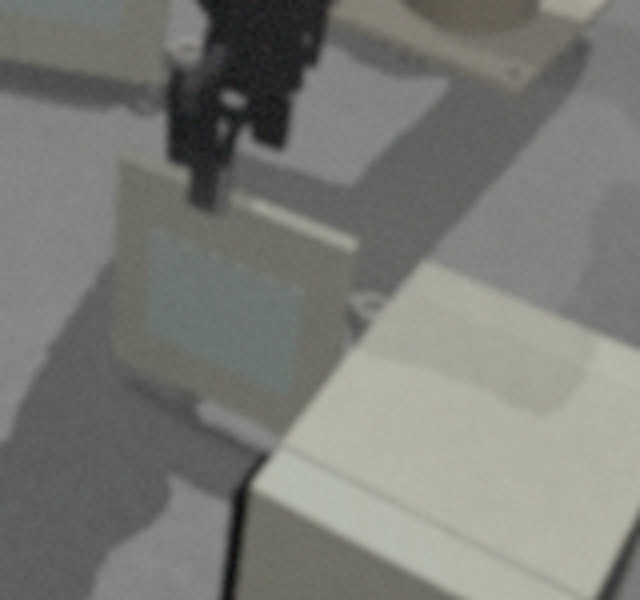

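```bash
python3 -m inch '[[0,0,-0.4,0,0,0,-0.5],[0,0,-0.6,0,0,0,-0.5],[0,0,-0.4,0,0,0,-0.5],[-0.6,0.2,0,0,0,0,-0.5],[-0.6,0.2,0,0,0,0,0],[-0.6,0.2,0,0,0,0,1],[-0.6,0.2,0,0,0,0,1],[0,0,0,0,0,0,1]]';python3 -m inch '[[0,0,0.3,0,0,0,1],[0,0,0.4,0,0,0,1],[0,0,0.5,0,0,0,1],[0,0,0.5,0,0,0,1],[0,0,0.5,0,0,0,1],[0,0,0.3,0,0,0,1],[0,0,0,0,0,0,1],[0,0,0,0,0,0,1]]'; python3 st.py 484 74 137; python3 pic.py wrist15
```

```text
clock: 20.35
eef_pos: [0.4816, 0.0731, 0.1988]
tool_rot: [0.999, 0.035, 0.001, 0.001]
ft_force: [0.3, -0.5, -0.3]
grip_width: 0.0057
clock: 21.15
eef_pos: [0.4833, 0.0737, 0.1355]
tool_rot: [0.999, 0.036, 0.001, 0.001]
ft_force: [-0.1, 0.2, 0.5]
grip_width: 0.0001
t 21.15 p [483.3  73.7 135.5] yaw 4.09 tilt [ 0.0015 -0.0019 -1.    ] F [-0.1  0.2  0.5] M [-0.01 -0.03  0.  ] w 0.1
units needed [ 0.03 -0.01 -0.06]
```

View pics/wrist15.png

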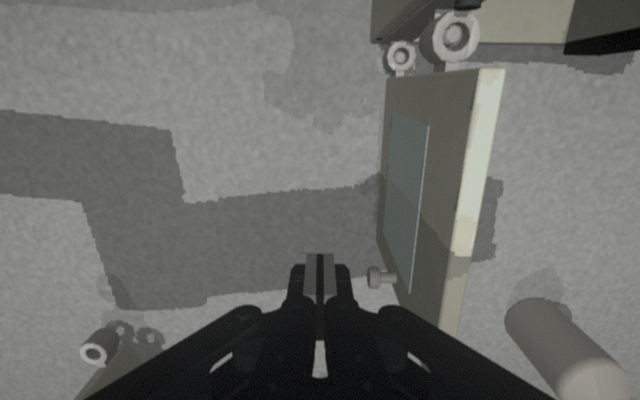

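```bash
cat > arc.py <<'E'
import numpy as np,sys
from workcell import bot
from scipy.spatial.transform import Rotation as Ro
o=bot.get_obs();T=Ro.from_quat(o["tool_rot"]).as_matrix();p=o["eef_pos"]*1000
H=np.array([536.1,187.8]);r=110;c=float(sys.argv[1])
for a in sys.argv[2:]:
    t=np.radians(float(a));P=H+r*np.array([np.sin(t),-np.cos(t)])-c*np.array([np.cos(t),np.sin(t)])
    q=np.array([*P,p[2]]);print(a,P.round(1),((q-p)@T/25).round(2));p=q
E
python3 arc.py 17 0 4 14 24 34 44 54 64 74 82 88 92
```

```text
0 [519.1  77.8] [ 1.43 -0.06  0.  ]
4 [526.8  76.9] [0.31 0.06 0.  ]
14 [546.2  77. ] [0.77 0.05 0.  ]
24 [565.3  80.4] [ 0.77 -0.08  0.  ]
34 [583.5  87.1] [ 0.75 -0.22  0.  ]
44 [600.3  96.9] [ 0.7  -0.34  0.  ]
54 [615.1 109.4] [ 0.63 -0.46  0.  ]
64 [627.5 124.3] [ 0.54 -0.56  0.  ]
74 [637.2 141.1] [ 0.43 -0.64 -0.  ]
82 [642.7 155.7] [ 0.26 -0.56 -0.  ]
88 [645.4 167. ] [ 0.14 -0.44 -0.  ]
92 [646.6 174.6] [ 0.07 -0.3  -0.  ]
```

```bash
python3 -m inch '[[0.5,0,0,0,0,0,1],[0.5,0,0,0,0,0,1],[0.4,0,0,0,0,0,1],[0.3,0,0,0,0,0,1],[0.3,0,0,0,0,0,1],[0.3,0,0,0,0,0,1],[0.3,0,0,0,0,0,1],[0.3,0,0,0,0,0,1]]';python3 st.py;python3 -m inch '[[0.38,-0.04,0,0,0,0,1],[0.38,-0.1,0,0,0,0,1],[0.38,-0.11,0,0,0,0,1],[0.36,-0.15,0,0,0,0,1],[0.35,-0.17,0,0,0,0,1],[0.33,-0.22,0,0,0,0,1],[0,0,0,0,0,0,1],[0,0,0,0,0,0,1]]'; python3 st.py; python3 pic.py wrist16 scene16; python3 - <<'E'
from h import *
s=load("scene16");cv2.imwrite("pics/s16c.png",cv2.resize(s["p"][170:320,290:470],None,fx=4,fy=4,interpolation=cv2.INTER_CUBIC))
E
```

```text
clock: 22.0
eef_pos: [0.5559, 0.0788, 0.1358]
tool_rot: [0.999, 0.036, 0.001, 0.001]
ft_force: [-0.6, 0.0, 0.2]
grip_width: 0.0001
t 22.0 p [555.9  78.8 135.8] yaw 4.09 tilt [ 0.0017 -0.0018 -1.    ] F [-0.6  0.   0.2] M [ 0.01  0.05 -0.03] w 0.1
clock: 22.8
eef_pos: [0.6084, 0.1026, 0.1357]
tool_rot: [0.999, 0.036, 0.001, 0.001]
ft_force: [0.5, 0.2, 0.2]
grip_width: 0.0002
t 22.8 p [608.4 102.6 135.7] yaw 4.12 tilt [ 0.0014 -0.002  -1.    ] F [0.5 0.2 0.2] M [-0.01 -0.03 -0.02] w 0.2
```

View pics/wrist16.png

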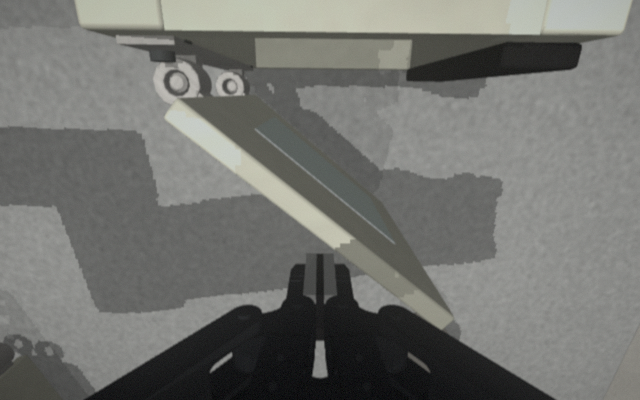

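View pics/s16c.png

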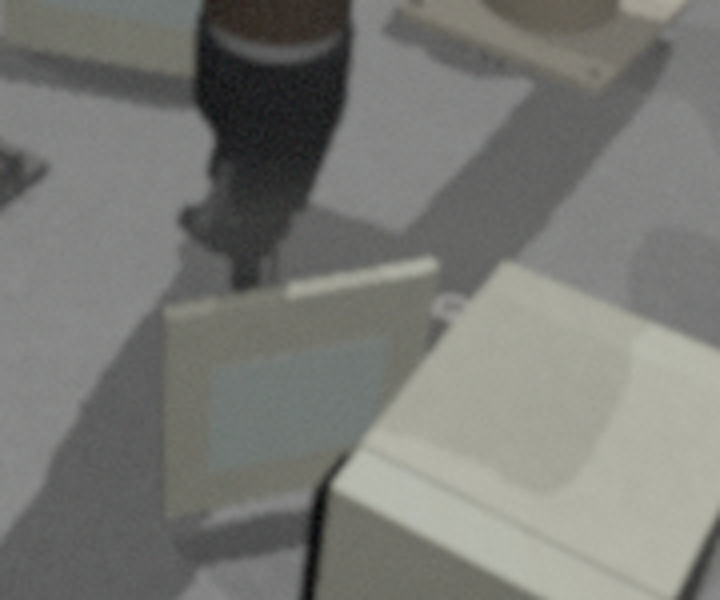

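```bash
python3 arc.py 17 60 70 80 86 90 94
```

```text
60 [622.9 118.1] [ 0.64 -0.59 -0.  ]
70 [633.7 134.2] [ 0.48 -0.61 -0.  ]
80 [641.5 152. ] [ 0.36 -0.69 -0.  ]
86 [644.6 163.2] [ 0.16 -0.44 -0.  ]
90 [646.1 170.8] [ 0.08 -0.3  -0.  ]
94 [647.  178.5] [ 0.06 -0.31 -0.  ]
```

```bash
python3 -m inch '[[0.32,-0.29,0,0,0,0,1],[0.32,-0.29,0,0,0,0,1],[0.24,-0.3,0,0,0,0,1],[0.24,-0.3,0,0,0,0,1],[0.18,-0.3,0,0,0,0,1],[0.16,-0.3,0,0,0,0,1],[0.08,-0.2,0,0,0,0,1],[0,0,0,0,0,0,1]]';python3 st.py; python3 pic.py wrist17 
```

```text
clock: 23.7
eef_pos: [0.6434, 0.1554, 0.1356]
tool_rot: [0.999, 0.036, 0.001, 0.001]
ft_force: [-0.0, 0.9, -0.3]
grip_width: 0.0002
t 23.7 p [643.4 155.4 135.6] yaw 4.15 tilt [ 0.0018 -0.0018 -1.    ] F [-0.   0.9 -0.3] M [-0.07 -0.   -0.01] w 0.2
```

View pics/wrist17.png

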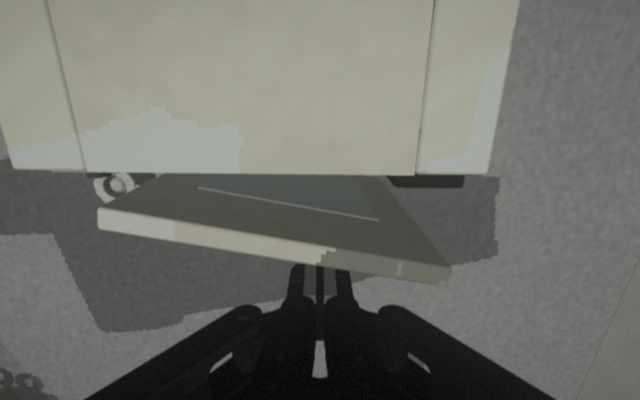

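```bash
python3 -m inch '[[0.05,-0.12,0,0,0,0,1],[0.05,-0.12,0,0,0,0,1],[0.03,-0.12,0,0,0,0,1],[0.03,-0.12,0,0,0,0,1],[0.02,-0.12,0,0,0,0,1],[0.02,-0.1,0,0,0,0,1],[0,0,0,0,0,0,1],[0,0,0,0,0,0,1]]';python3 st.py; python3 pic.py wrist18; cat > dr.py <<'E'
import sys
from h import *
s=load(sys.argv[1]);w=world(s)
W=w.reshape(-1,3);W=W[(W[:,2]>.1865)&(W[:,2]<.1935)&(W[:,1]<.193)&(W[:,0]>.54)&(W[:,0]<.71)]
if len(W)>20:
    r=cv2.minAreaRect((W[:,:2]*1000).astype(np.float32));print(len(W),np.round(r[0],1),np.round(r[1],1),round(r[2],2),np.median(W[:,2]))
    x=W[:,0]; print("line yaw",np.degrees(np.polyfit(W[:,0],W[:,1],1)[0]))
W=w.reshape(-1,3);W=W[(W[:,2]>.181)&(W[:,2]<.186)&(W[:,1]>.193)&(W[:,1]<.22)&(W[:,0]>.53)&(W[:,0]<.69)]
xs=np.arange(.54,.69,.01);m=[(x,W[abs(W[:,0]-x)<.004,1].min()) for x in xs if (abs(W[:,0]-x)<.004).any()]
if len(m)>4:
    m=np.array(m);f_=np.polyfit(m[:,0],m[:,1],1);print("cab front yaw",np.degrees(f_[0]),"y at .65",np.polyval(f_,.65))
E
python3 dr.py wrist18
```

```text
clock: 24.55
eef_pos: [0.647, 0.1723, 0.1358]
tool_rot: [0.999, 0.036, 0.001, 0.001]
ft_force: [-0.2, -0.3, -0.4]
grip_width: 0.0001
t 24.55 p [647.  172.3 135.8] yaw 4.1 tilt [ 0.002  -0.0019 -1.    ] F [-0.2 -0.3 -0.4] M [-0.02 -0.02 -0.01] w 0.1
5685 [626.5 185.8] [ 14.5 149. ] 90.0 0.18785875475537447
line yaw -0.4320122956688151
cab front yaw -1.470336507329405 y at .65 0.19306844837628945
```

View pics/wrist18.png

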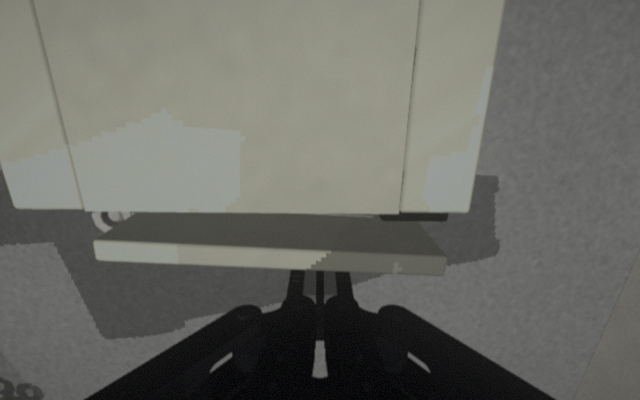

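```bash
python3 -m inch '[[0.02,-0.05,0,0,0,0,1],[0.01,-0.05,0,0,0,0,1],[0,-0.05,0,0,0,0,1],[0,-0.05,0,0,0,0,1],[0,-0.04,0,0,0,0,1],[0,0,0,0,0,0,1],[0,0,0,0,0,0,1],[0,0,0,0,0,0,1]]';python3 st.py; python3 pic.py wrist19;python3 dr.py wrist19
```

```text
clock: 25.4
eef_pos: [0.6473, 0.1783, 0.1358]
tool_rot: [0.999, 0.036, 0.001, 0.001]
ft_force: [0.7, 0.5, -0.1]
grip_width: 0.0001
t 25.4 p [647.3 178.3 135.8] yaw 4.09 tilt [ 0.0019 -0.0018 -1.    ] F [ 0.7  0.5 -0.1] M [-0.06  0.02 -0.01] w 0.1
2944 [614.4 188.8] [  8.4 124.5] 89.95 0.18826417790974745
line yaw 0.12494878004824933
cab front yaw -1.6892208437182659 y at .65 0.19469751619791248
```

```bash
python3 -m inch '[[0,-0.03,0,0,0,0,1],[0,-0.03,0,0,0,0,1],[0,0,0,0,0,0,1],[0,0,0,0,0,0,1],[0,0,0,0,0,0,1],[0,0,0,0,0,0,1],[0,0,0,0,0,0,1],[0,0,0,0,0,0,1]]';python3 st.py; python3 pic.py wrist20;python3 dr.py wrist20
```

```text
clock: 26.25
eef_pos: [0.6473, 0.1788, 0.1358]
tool_rot: [0.999, 0.035, 0.001, 0.002]
ft_force: [0.6, -4.9, -0.5]
grip_width: -0.0001
t 26.25 p [647.3 178.8 135.8] yaw 4.04 tilt [ 0.0019 -0.0033 -1.    ] F [ 0.6 -4.9 -0.5] M [-1.16 -0.04  0.03] w -0.1
2771 [610.9 189. ] [  7.9 118.6] 89.99 0.1883452573878354
line yaw 0.1251311746586563
cab front yaw -0.9072883720970252 y at .65 0.1960215721740841
```

View pics/wrist20.png

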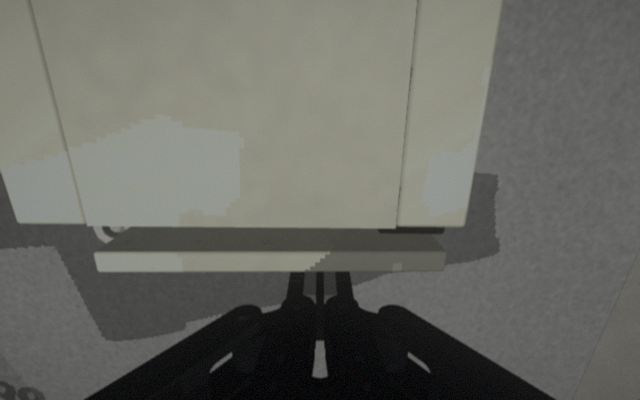

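The push met 4.9 N of resistance and the door lies parallel to the cabinet front, against the strip seen at (412,230). I'll back off and check.

```bash
python3 -m inch '[[0,0.1,0,0,0,0,1],[0,0.2,0,0,0,0,1],[0,0.5,0,0,0,0,1],[0,0.7,0,0,0,0,1],[0,0.7,-0.3,0,0,0,1],[0,0.7,-0.5,0,0,0,1],[0,0.7,-0.5,0,0,0,1],[0,0.4,-0.5,0,0,0,1]]';python3 st.py; python3 pic.py wrist21 scene21 top21; python3 - <<'E'
from h import *
s=load("scene21");cv2.imwrite("pics/s21c.png",cv2.resize(s["p"][200:390,330:510],None,fx=3,fy=3,interpolation=cv2.INTER_CUBIC))
w=world(load("wrist21"))
W=w.reshape(-1,3);W=W[(W[:,2]>.186)&(W[:,2]<.195)&(W[:,1]<.204)&(W[:,0]>.54)&(W[:,0]<.72)]
r=cv2.minAreaRect((W[:,:2]*1000).astype(np.float32));print(len(W),np.round(r[0],1),np.round(r[1],1),round(r[2],2))
E
```

```text
clock: 27.1
eef_pos: [0.6549, 0.0776, 0.1832]
tool_rot: [0.999, 0.035, 0.002, 0.001]
ft_force: [-1.1, 0.3, 0.2]
grip_width: 0.0001
t 27.1 p [654.9  77.6 183.2] yaw 3.96 tilt [ 0.0038 -0.0018 -1.    ] F [-1.1  0.3  0.2] M [ 0.01  0.02 -0.01] w 0.1
6230 [626.8 188.8] [149.6  10.3] 0.43
```

View pics/wrist21.png

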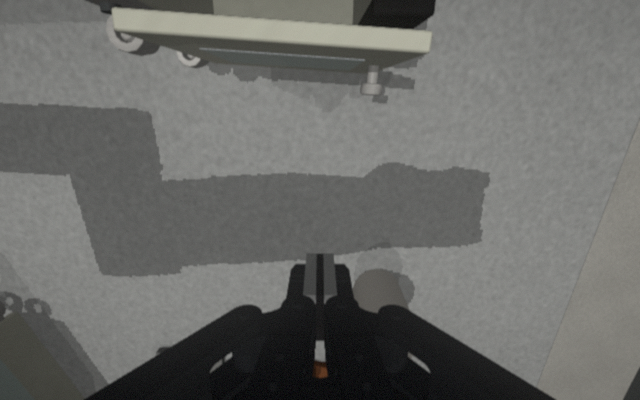

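View pics/s21c.png

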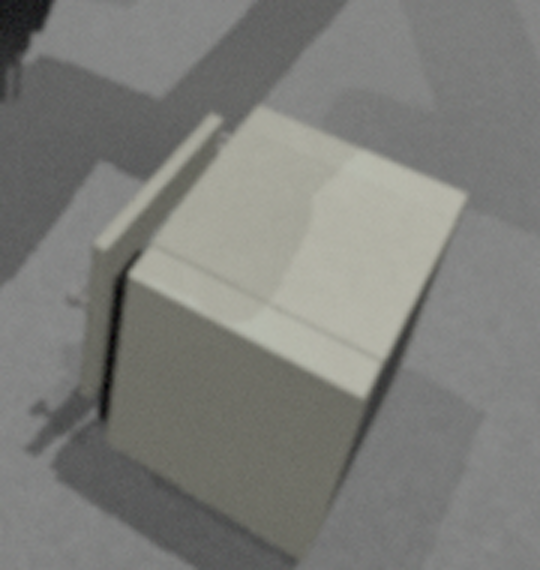

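The door rebounded: its yaw is now 90.4° where 94° is shut, and the scene crop shows a gap at (115,270). The finger let the rubber spring back too fast, so I'll push again more lightly and creep away.

```bash
python3 -m inch '[[0,-0.4,0.3,0,0,0,1],[0,-0.4,0.4,0,0,0,1],[0,-0.5,0.4,0,0,0,1],[0,-0.5,0.4,0,0,0,1],[0,-0.5,0.4,0,0,0,1],[0,-0.5,0,0,0,0,1],[0,-0.4,0,0,0,0,1],[0,-0.2,0,0,0,0,1]]';python3 st.py 647.3 178.3 135.8
```

```text
clock: 28.05
eef_pos: [0.6486, 0.1665, 0.1339]
tool_rot: [0.999, 0.036, 0.001, 0.001]
ft_force: [-1.1, 0.3, 0.4]
grip_width: -0.0
t 28.05 p [648.6 166.5 133.9] yaw 4.17 tilt [ 0.003  -0.0014 -1.    ] F [-1.1  0.3  0.4] M [-0.01  0.05  0.03] w -0.0
units needed [-0.02 -0.48 -0.08]
```

```bash
python3 -m inch '[[0,-0.06,0,0,0,0,1],[0,-0.06,0,0,0,0,1],[0,-0.06,0,0,0,0,1],[0,-0.06,0,0,0,0,1],[0,-0.06,0,0,0,0,1],[0,-0.06,0,0,0,0,1],[0,-0.06,0,0,0,0,1],[0,-0.04,0,0,0,0,1]]';python3 st.py 647.3 178.3 135.8; python3 -m inch '[[0,-0.01,0,0,0,0,1],[0,0,0,0,0,0,1],[0,-0.01,0,0,0,0,1],[0,0,0,0,0,0,1],[0,0,0,0,0,0,1],[0,0,0,0,0,0,1],[0,0,0,0,0,0,1],[0,0,0,0,0,0,1]]';python3 st.py; python3 pic.py wrist22
```

```text
clock: 28.85
eef_pos: [0.6475, 0.1763, 0.1333]
tool_rot: [0.999, 0.036, 0.001, 0.001]
ft_force: [0.4, -0.1, -0.2]
grip_width: -0.0001
t 28.85 p [647.5 176.3 133.3] yaw 4.08 tilt [ 0.002  -0.0019 -1.    ] F [ 0.4 -0.1 -0.2] M [-0.01 -0.05 -0.07] w -0.1
units needed [-0.   -0.08 -0.1 ]
clock: 29.65
eef_pos: [0.6475, 0.1768, 0.1333]
tool_rot: [0.999, 0.036, 0.001, 0.001]
ft_force: [0.4, -0.7, -0.2]
grip_width: -0.0005
t 29.65 p [647.5 176.8 133.3] yaw 4.09 tilt [ 0.0019 -0.0018 -1.    ] F [ 0.4 -0.7 -0.2] M [-0.05 -0.06 -0.01] w -0.5
```

```bash
python3 -m inch '[[0,-0.02,0,0,0,0,1],[0,0,0,0,0,0,1],[0,-0.02,0,0,0,0,1],[0,0,0,0,0,0,1],[0,-0.01,0,0,0,0,1],[0,0,0,0,0,0,1],[0,0,0,0,0,0,1],[0,0,0,0,0,0,1]]';python3 st.py; python3 pic.py wrist23; cat > dl.py <<'E'
import sys
from h import *
n=sys.argv[1];s=load(n);F=f(s)
# door top edge strip: white pixels; front (lower) edge row per column
g=s["p"].mean(2)
w=world(s);m=(w[...,2]>.186)&(w[...,2]<.195)
P=[]
for u in range(110,440,6):
    v=np.where(m[:,u])[0]
    if len(v)>3:
        a=ray(s,u,v.max()+.5,.190);P.append(a[:2])
P=np.array(P)*1000
k=np.polyfit(P[:,0],P[:,1],1);e=abs(P[:,1]-np.polyval(k,P[:,0]))<1.5
k=np.polyfit(P[e,0],P[e,1],1);print(n,"door front edge yaw",np.degrees(np.arctan(k[0])).round(2),"y@650",np.polyval(k,650).round(1),e.sum(),len(P))
E
for i in 20 21 22 23; do python3 dl.py wrist$i; done
```

```text
clock: 30.5
eef_pos: [0.6474, 0.178, 0.1333]
tool_rot: [0.999, 0.036, 0.001, 0.001]
ft_force: [0.9, -0.8, 0.0]
grip_width: -0.0002
t 30.5 p [647.4 178.  133.3] yaw 4.08 tilt [ 0.0019 -0.0018 -1.    ] F [ 0.9 -0.8  0. ] M [-0.   -0.    0.04] w -0.2
wrist20 door front edge yaw 4.0 y@650 192.8 26 55
wrist21 door front edge yaw 0.82 y@650 184.0 51 52
wrist22 door front edge yaw 3.43 y@650 191.4 24 55
wrist23 door front edge yaw 4.02 y@650 192.5 27 55
```

```bash
python3 -m inch '[[0,-0.01,0,0,0,0,1],[0,0,0,0,0,0,1],[0,-0.01,0,0,0,0,1],[0,0,0,0,0,0,1],[0,0,0,0,0,0,1],[0,0,0,0,0,0,1],[0,0,0,0,0,0,1],[0,0,0,0,0,0,1]]';python3 st.py; python3 pic.py wrist24; python3 dl.py wrist24
```

```text
clock: 31.35
eef_pos: [0.6473, 0.1786, 0.1333]
tool_rot: [0.999, 0.036, 0.001, 0.001]
ft_force: [0.0, -0.2, 0.3]
grip_width: -0.0002
t 31.35 p [647.3 178.6 133.3] yaw 4.09 tilt [ 0.0019 -0.0018 -1.    ] F [ 0.  -0.2  0.3] M [ 0.02 -0.02 -0.05] w -0.2
wrist24 door front edge yaw 4.17 y@650 193.1 29 55
```

```bash
python3 -m inch '[[0,-0.01,0,0,0,0,1],[0,0,0,0,0,0,1],[0,-0.01,0,0,0,0,1],[0,0,0,0,0,0,1],[0,0,0,0,0,0,1],[0,0,0,0,0,0,1],[0,0,0,0,0,0,1],[0,0,0,0,0,0,1]]';python3 st.py; python3 pic.py wrist25; python3 dl.py wrist25
```

```text
clock: 32.2
eef_pos: [0.6473, 0.1787, 0.1333]
tool_rot: [0.999, 0.036, 0.001, 0.001]
ft_force: [-0.1, -1.8, 0.7]
grip_width: -0.0002
t 32.2 p [647.3 178.7 133.3] yaw 4.07 tilt [ 0.002  -0.0024 -1.    ] F [-0.1 -1.8  0.7] M [-0.54 -0.01 -0.03] w -0.2
wrist25 door front edge yaw 4.69 y@650 193.7 23 55
```

Light contact at 1.8 N. Creeping away.

```bash
python3 -m inch '[[0,0.005,0,0,0,0,1],[0,0.005,0,0,0,0,1],[0,0.005,0,0,0,0,1],[0,0.005,0,0,0,0,1],[0,0.005,0,0,0,0,1],[0,0.01,0,0,0,0,1],[0,0.01,0,0,0,0,1],[0,0.01,0,0,0,0,1]]';python3 st.py; python3 pic.py wrist26; python3 dl.py wrist26
python3 -m inch '[[0,0.02,0,0,0,0,1],[0,0.02,0,0,0,0,1],[0,0.02,0,0,0,0,1],[0,0.02,0,0,0,0,1],[0,0.04,0,0,0,0,1],[0,0.04,0,0,0,0,1],[0,0.05,0,0,0,0,1],[0,0.05,0,0,0,0,1]]';python3 st.py; python3 pic.py wrist27; python3 dl.py wrist27
```

```text
clock: 33.05
eef_pos: [0.6473, 0.1782, 0.1333]
tool_rot: [0.999, 0.036, 0.001, 0.001]
ft_force: [-0.0, -0.4, -0.2]
grip_width: -0.0
t 33.05 p [647.3 178.2 133.3] yaw 4.11 tilt [ 0.0019 -0.0011 -1.    ] F [-0.  -0.4 -0.2] M [ 0.03  0.05 -0.03] w -0.0
wrist26 door front edge yaw 4.05 y@650 192.6 26 55
clock: 33.9
eef_pos: [0.6479, 0.171, 0.1334]
tool_rot: [0.999, 0.036, 0.001, 0.001]
ft_force: [0.5, -0.2, -0.1]
grip_width: 0.0001
t 33.9 p [647.9 171.  133.4] yaw 4.08 tilt [ 0.002  -0.0018 -1.    ] F [ 0.5 -0.2 -0.1] M [-0.05  0.01  0.01] w 0.1
wrist27 door front edge yaw 3.08 y@650 190.7 14 55
```

View pics/wrist27.png

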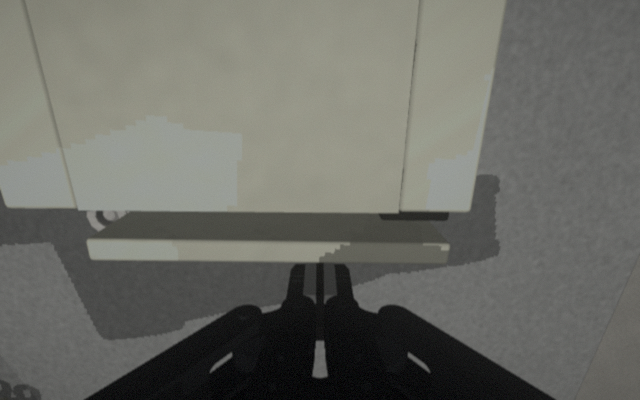

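```bash
python3 -m inch '[[0,0.1,0,0,0,0,1],[0,0.2,0,0,0,0,1],[0,0.4,0,0,0,0,1],[0,0.7,0,0,0,0,1],[0,0.7,-0.3,0,0,0,1],[0,0.7,-0.5,0,0,0,1],[0,0.7,-0.5,0,0,0,1],[0,0,-0.5,0,0,0,1]]';python3 st.py; python3 pic.py wrist28;  python3 dl.py wrist28;sleep 0; python3 pic.py wrist29 scene29; python3 dl.py wrist29
```

```text
clock: 34.75
eef_pos: [0.6548, 0.0804, 0.1806]
tool_rot: [0.999, 0.034, 0.002, 0.001]
ft_force: [-0.3, -0.2, 0.0]
grip_width: -0.0001
t 34.75 p [654.8  80.4 180.6] yaw 3.85 tilt [ 0.0038 -0.0023 -1.    ] F [-0.3 -0.2  0. ] M [ 0.04 -0.01 -0.  ] w -0.1
wrist28 door front edge yaw 2.86 y@650 188.3 53 54
wrist29 door front edge yaw 3.06 y@650 188.6 52 54
```

View pics/wrist29.png

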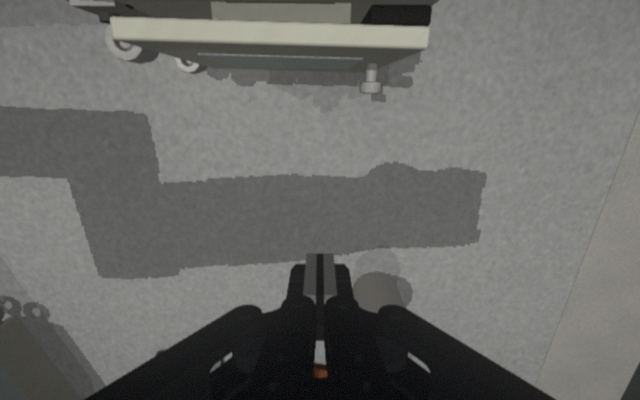

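```bash
python3 - <<'E'
from h import *
s=load("scene29");cv2.imwrite("pics/s29c.png",cv2.resize(s["p"][230:330,350:450],None,fx=6,fy=6,interpolation=cv2.INTER_CUBIC))
t=load("top0");w=world(t)
W=w[100:220,120:250].reshape(-1,3);W=W[(W[:,2]>.18)&(W[:,2]<.19)]
P=[]
for x in np.arange(.53,.69,.005):
    q=W[abs(W[:,0]-x)<.003,1]; P.append((x,q.min()))
P=np.array(P)*1000;k=np.polyfit(P[:,0],P[:,1],1);print("cab front from top cam: yaw",np.degrees(np.arctan(k[0])),"y@650",np.polyval(k,650))
for n in ("wrist24","wrist8","wrist26"):
    s=load(n);w=world(s);W=w.reshape(-1,3);W=W[(W[:,2]>.178)&(W[:,2]<.1865)&(W[:,1]>.198)&(W[:,1]<.25)]
    P=[]
    for x in np.arange(.54,.69,.005):
        q=W[abs(W[:,0]-x)<.0025,1]
        if len(q)>5: P.append((x,q.min()))
    P=np.array(P)*1000
    if len(P)>5:
        k=np.polyfit(P[:,0],P[:,1],1);print(n,"cab yaw",np.degrees(np.arctan(k[0])),"y@650",np.polyval(k,650),len(P))
E
```

```text
cab front from top cam: yaw 3.3568553263495327 y@650 209.36071417057343
wrist24 cab yaw -3.904588284720662 y@650 198.52223646542288 30
wrist26 cab yaw -3.9186603098152846 y@650 198.49311178311515 30
```

View pics/s29c.png

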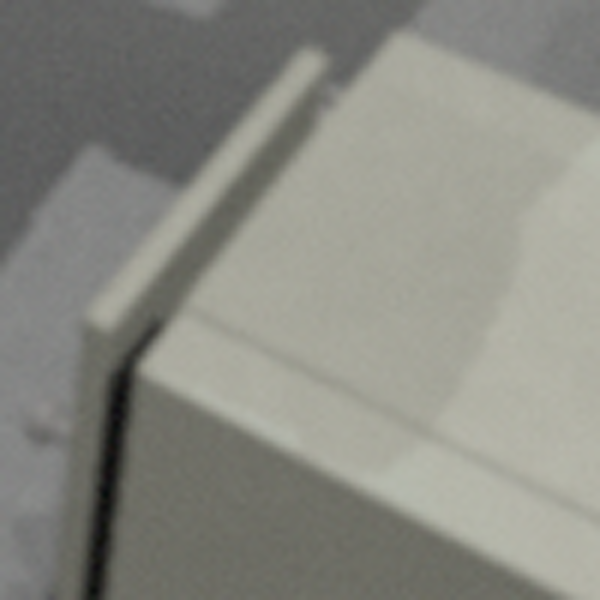

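```bash
python3 pic.py top30 wrist30; cat > dm.py <<'E'
import sys
from h import *
n=sys.argv[1];s=load(n);w=world(s);W=w.reshape(-1,3)
W=W[(W[:,2]>.1845)&(W[:,2]<.195)&(W[:,1]<.2)&(W[:,1]>.17)&(W[:,0]>.545)&(W[:,0]<.71)]
r=cv2.minAreaRect((W[:,:2]*1000).astype(np.float32));print(n,len(W),np.round(r[0],1),np.round(r[1],1),round(r[2],2))
c=np.array(r[0]);print(" yaw from hinge",np.degrees(np.arctan2(c[1]-187.8,c[0]-536.1)).round(2),"free-edge y",W[W[:,0]>.69,1].min() if (W[:,0]>.69).any() else None)
a=w[0:30,360:440].reshape(-1,3); 
E
python3 dm.py wrist21; python3 dm.py wrist29; python3 dm.py wrist30; python3 dm.py top30; python3 dl.py wrist30
python3 - <<'E'
from h import *
s=load("wrist30");cv2.imwrite("pics/w30c.png",cv2.resize(s["p"][0:100,340:460],None,fx=5,fy=5,interpolation=cv2.INTER_CUBIC))
s=load("top30");cv2.imwrite("pics/t30c.png",cv2.resize(s["p"][110:220,120:260],None,fx=5,fy=5,interpolation=cv2.INTER_CUBIC))
E
```

```text
wrist21 7562 [627.  188.9] [150.1  10.5] 0.39
 yaw from hinge 0.66 free-edge y 0.18426549447846147
wrist29 7520 [626.9 192.5] [149.7  10.4] 2.64
 yaw from hinge 2.97 free-edge y 0.19038439128671455
wrist30 7771 [626.9 192.5] [149.7  10.4] 2.59
 yaw from hinge 2.98 free-edge y 0.19023503841551012
top30 0 [0. 0.] [0. 0.] 0.0
 yaw from hinge -160.69 free-edge y None
wrist30 door front edge yaw 2.96 y@650 188.5 53 54
```

View pics/w30c.png

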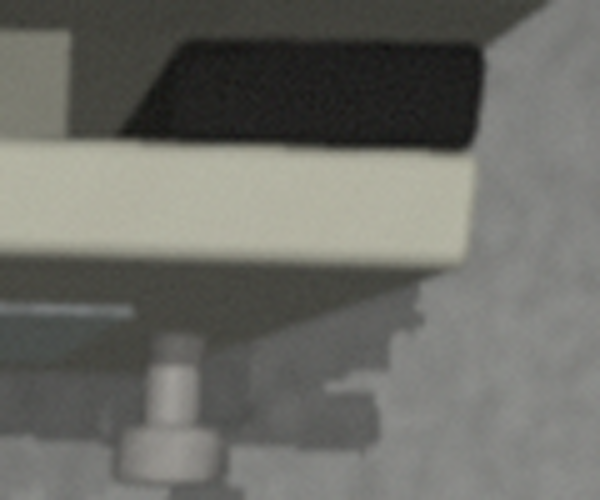

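View pics/t30c.png

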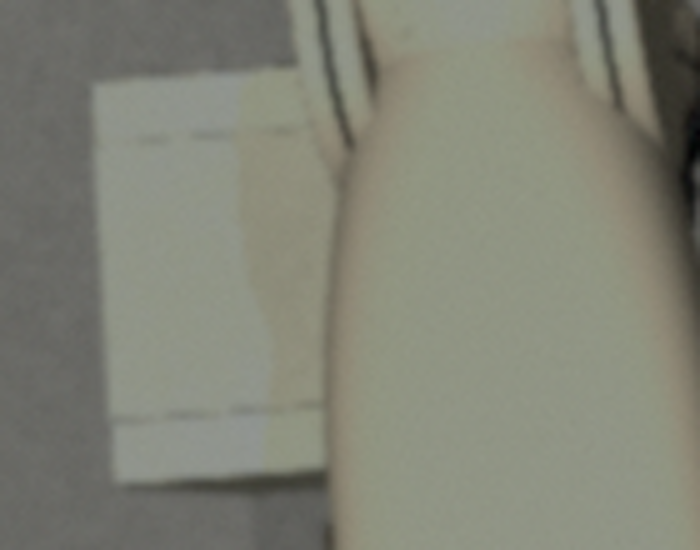

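```bash
python3 -m inch '[[0,-0.4,0.3,0,0,0,1],[0,-0.4,0.4,0,0,0,1],[0,-0.5,0.4,0,0,0,1],[0,-0.5,0.4,0,0,0,1],[0,-0.5,0.3,0,0,0,1],[0,-0.5,0,0,0,0,1],[-0.04,-0.4,0,0,0,0,1],[-0.04,-0.2,0,0,0,0,1]]';python3 st.py 647.3 178.4 133.3
```

```text
clock: 35.8
eef_pos: [0.6462, 0.1701, 0.1339]
tool_rot: [0.999, 0.036, 0.001, 0.001]
ft_force: [0.1, -0.7, -1.0]
grip_width: 0.0002
t 35.8 p [646.2 170.1 133.9] yaw 4.16 tilt [ 0.003  -0.0014 -1.    ] F [ 0.1 -0.7 -1. ] M [0.01 0.03 0.05] w 0.2
units needed [ 0.07 -0.33  0.02]
```

```bash
python3 -m inch '[[0.01,-0.04,0,0,0,0,1],[0.01,-0.04,0,0,0,0,1],[0.01,-0.04,0,0,0,0,1],[0.01,-0.04,0,0,0,0,1],[0.01,-0.04,0,0,0,0,1],[0,-0.03,0,0,0,0,1],[0,-0.02,0,0,0,0,1],[0,-0.02,0,0,0,0,1]]';python3 st.py 647.3 178.4 133.3
```

```text
clock: 36.6
eef_pos: [0.6468, 0.1753, 0.1333]
tool_rot: [0.999, 0.036, 0.001, 0.001]
ft_force: [-0.0, 1.1, -0.4]
grip_width: 0.0001
t 36.6 p [646.8 175.3 133.3] yaw 4.08 tilt [ 0.0019 -0.0019 -1.    ] F [-0.   1.1 -0.4] M [0.04 0.01 0.05] w 0.1
units needed [ 0.03 -0.12 -0.  ]
```

```bash
python3 -m inch '[[0,-0.01,0,0,0,0,1],[0,-0.01,0,0,0,0,1],[0,0,0,0,0,0,1],[0,0,0,0,0,0,1],[0,0,0,0,0,0,1],[0,0,0,0,0,0,1],[0,0,0,0,0,0,1],[0,0,0,0,0,0,1]]';python3 st.py 647.3 178.5 133.3;  python3 pic.py wrist31; python3 dm.py wrist31
```

```text
clock: 37.4
eef_pos: [0.6468, 0.1759, 0.1333]
tool_rot: [0.999, 0.036, 0.001, 0.001]
ft_force: [0.3, 0.6, -1.0]
grip_width: 0.0001
t 37.4 p [646.8 175.9 133.3] yaw 4.09 tilt [ 0.0019 -0.0018 -1.    ] F [ 0.3  0.6 -1. ] M [ 0.03 -0.   -0.05] w 0.1
units needed [ 0.03 -0.1   0.  ]
wrist31 8860 [627.1 189.9] [150.1  16.9] 2.2
 yaw from hinge 1.34 free-edge y 0.19086658448914107
```

```bash
python3 -m inch '[[0,-0.02,0,0,0,0,1],[0,-0.02,0,0,0,0,1],[0,-0.02,0,0,0,0,1],[0,-0.02,0,0,0,0,1],[0,-0.01,0,0,0,0,1],[0,-0.01,0,0,0,0,1],[0,-0.005,0,0,0,0,1],[0,0,0,0,0,0,1]]';python3 st.py 647.3 178.5 133.3;python3 -m inch '[[0,-0.004,0,0,0,0,1],[0,0,0,0,0,0,1],[0,0,0,0,0,0,1],[0,0,0,0,0,0,1],[0,0,0,0,0,0,1],[0,0,0,0,0,0,1],[0,0,0,0,0,0,1],[0,0,0,0,0,0,1]]';python3 st.py 647.3 178.5 133.3
```

```text
clock: 38.25
eef_pos: [0.6466, 0.1785, 0.1333]
tool_rot: [0.999, 0.036, 0.001, 0.001]
ft_force: [0.7, -0.3, -0.8]
grip_width: -0.0001
t 38.25 p [646.6 178.5 133.3] yaw 4.09 tilt [ 0.002  -0.0018 -1.    ] F [ 0.7 -0.3 -0.8] M [ 0.03 -0.02 -0.  ] w -0.1
units needed [0.03 0.   0.  ]
clock: 39.05
eef_pos: [0.6466, 0.1786, 0.1333]
tool_rot: [0.999, 0.036, 0.001, 0.001]
ft_force: [0.4, 0.4, 0.5]
grip_width: 0.0002
t 39.05 p [646.6 178.6 133.3] yaw 4.09 tilt [ 0.002  -0.0018 -1.    ] F [0.4 0.4 0.5] M [-0.02  0.    0.02] w 0.2
units needed [0.03 0.   0.  ]
```

Just at contact with no force. Now I slide straight up off the door.

```bash
python3 -m inch '[[0,0,-0.04,0,0,0,1],[0,0,-0.08,0,0,0,1],[0,0,-0.12,0,0,0,1],[0,0,-0.16,0,0,0,1],[0,0,-0.2,0,0,0,1],[0,0,-0.2,0,0,0,1],[0,0,-0.2,0,0,0,1],[0,0,-0.2,0,0,0,1]]';python3 st.py; python3 pic.py wrist32; python3 dm.py wrist32;python3 dl.py wrist32; python3 -m inch '[[0,0.2,-0.3,0,0,0,1],[0,0.4,-0.3,0,0,0,1],[0,0.6,-0.3,0,0,0,1],[0,0.7,-0.1,0,0,0,1],[0,0.7,0,0,0,0,1],[0,0.7,0,0,0,0,1],[0,0.5,0,0,0,0,1],[0,0,0,0,0,0,1]]'; python3 st.py; python3 pic.py wrist33; python3 dm.py wrist33;python3 dl.py wrist33; python3 pic.py scene33
python3 - <<'E'
from h import *
s=load("wrist33");cv2.imwrite("pics/w33c.png",cv2.resize(s["p"][0:120,300:460],None,fx=5,fy=5,interpolation=cv2.INTER_CUBIC))
E
```

```text
clock: 39.85
eef_pos: [0.6466, 0.1787, 0.164]
tool_rot: [0.999, 0.036, 0.001, 0.001]
ft_force: [-0.6, -0.3, 0.3]
grip_width: -0.0001
t 39.85 p [646.6 178.7 164. ] yaw 4.09 tilt [ 0.0023 -0.0016 -1.    ] F [-0.6 -0.3  0.3] M [-0.06 -0.04  0.01] w -0.1
wrist32 5399 [627.2 192.2] [149.5  10.8] 2.34
 yaw from hinge 2.78 free-edge y 0.18961588459440443
wrist32 door front edge yaw 3.2 y@650 190.4 46 47
clock: 40.7
eef_pos: [0.6532, 0.0812, 0.1882]
tool_rot: [0.999, 0.034, 0.001, 0.001]
ft_force: [-0.3, 0.2, -0.2]
grip_width: 0.0001
t 40.7 p [653.2  81.2 188.2] yaw 3.9 tilt [ 0.0012 -0.0023 -1.    ] F [-0.3  0.2 -0.2] M [ 0.04 -0.02  0.02] w 0.1
wrist33 7064 [626.9 192.1] [149.9  10.6] 2.28
 yaw from hinge 2.71 free-edge y 0.189716484579906
wrist33 door front edge yaw 2.74 y@650 187.9 51 52
```

View pics/w33c.png

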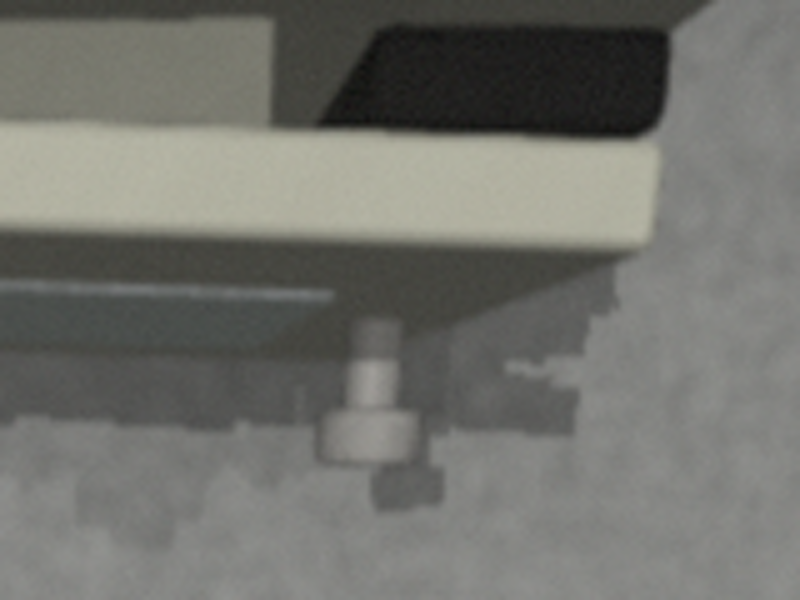

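```bash
python3 - <<'E'
from h import *
for n,u0,u1 in (("wrist16",100,600),("wrist13",280,600),("wrist17",40,480),("wrist14",290,600),("wrist10",280,600),("wrist15",440,600)):
    s=load(n);w=world(s);m=(w[...,2]>.178)&(w[...,2]<.192)&(w[...,1]>.198)
    P=[]
    for u in range(u0,u1,4):
        v=np.where(m[:,u])[0]
        if len(v)>3: P.append(ray(s,u,v.max()+.5,.182)[:2])
    P=np.array(P)*1000
    if len(P)<8: print(n,len(P));continue
    k=np.polyfit(P[:,0],P[:,1],1)
    for _ in range(4):
        e=abs(P[:,1]-np.polyval(k,P[:,0]));g=e<max(.8,np.median(e)*2);k=np.polyfit(P[g,0],P[g,1],1)
    print(n,"cab yaw",np.degrees(np.arctan(k[0])).round(2),"y@536",np.polyval(k,536).round(1),"y@690",np.polyval(k,690).round(1),g.sum(),len(P),P[:,0].min().round(),P[:,0].max().round())
# black stop outer edge from wrist16: dark pixels with z>.1
s=load("wrist16");w=world(s);g=s["p"].max(2)
m=(g<45)&(w[...,2]>.15)&(w[...,1]>.17)&(w[...,1]<.23)
W=w[m];print(len(W),(W.min(0)*1000).round(1),(W.max(0)*1000).round(1))
top=W[W[:,2]>np.percentile(W[:,2],90)-.004];r=cv2.minAreaRect((top[:,:2]*1000).astype(np.float32));print(np.round(r[0],1),np.round(r[1],1),r[2])
E
```

```text
wrist16 cab yaw 3.49 y@536 203.0 y@690 212.4 125 125 525.0 700.0
wrist13 cab yaw 3.47 y@536 203.1 y@690 212.4 80 80 521.0 635.0
wrist17 cab yaw 3.52 y@536 203.3 y@690 212.8 110 110 528.0 704.0
wrist14 cab yaw 3.51 y@536 203.2 y@690 212.6 78 78 522.0 657.0
wrist10 cab yaw 3.52 y@536 203.1 y@690 212.6 80 80 520.0 654.0
wrist15 0
2666 [547.1 202.2 150.1] [705.5 213.3 171.3]
[689.6 207.8] [31.9  9.6] 3.3190910816192627
```

Lines from six wrist views put the cabinet's yaw at 3.5°. The door settles near 2.8°, leaving about 2.5 mm of gap at the strip. My push was at the very top edge, so the door leaned within the bore play and then fell back. I'll tilt the fingers 30° and push at mid-height instead.

```bash
python3 -m inch '[[-0.1,0,0,0.04,0,0,1],[-0.1,0,0,0.042,0,0,1],[-0.1,0,0,0.042,0,0,1],[-0.1,0,0,0.042,0,0,1],[0,0,0,0,0,0,1],[0,0,0,0,0,0,1],[0,0,0,0,0,0,1],[0,0,0,0,0,0,1]]';python3 st.py 641 140 73; python3 pic.py wrist34 scene34
```

```text
clock: 41.6
eef_pos: [0.6435, 0.085, 0.1895]
tool_rot: [0.966, 0.036, -0.008, -0.256]
ft_force: [0.9, -0.3, -0.8]
grip_width: 0.0002
t 41.6 p [643.5  85.  189.5] yaw 4.25 tilt [-0.0335  0.4946 -0.8685] F [ 0.9 -0.3 -0.8] M [-0.49 -0.01  0.07] w 0.2
units needed [0.04 0.4  5.14]
```

View pics/wrist34.png

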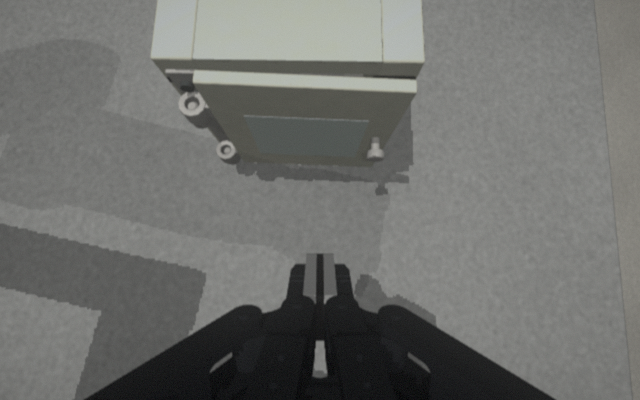

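View pics/scene34.png

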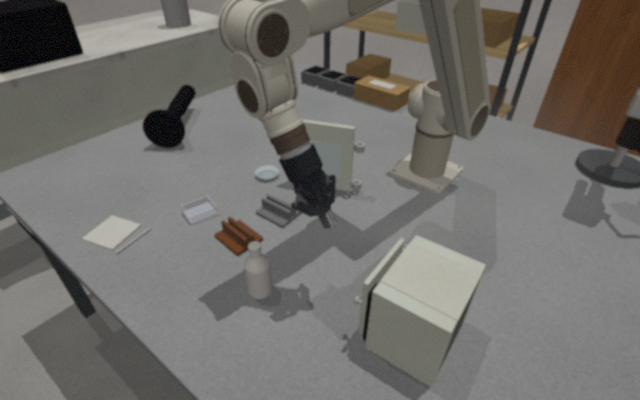

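```bash
python3 dm.py wrist34; python3 dl.py wrist34; python3 - <<'E'
from h import *
for n in ("wrist33","wrist34","wrist30"):
    s=load(n);w=world(s);W=w.reshape(-1,3)
    W=W[(W[:,2]>.06)&(W[:,2]<.182)&(W[:,1]<.2)&(W[:,1]>.172)&(W[:,0]>.555)&(W[:,0]<.66)]
    A=np.c_[W[:,0]-.61,W[:,2]-.1,np.ones(len(W))]
    k=np.linalg.lstsq(A,W[:,1],rcond=None)[0]
    for _ in range(4):
        e=abs(W[:,1]-A@k)<.003;k=np.linalg.lstsq(A[e],W[e,1],rcond=None)[0]
    print(n,"outer face yaw",np.degrees(np.arctan(k[0])).round(2),"lean",np.degrees(np.arctan(k[1])).round(2),"y",k[2]*1000,e.sum())
s=load("scene34");cv2.imwrite("pics/s34c.png",cv2.resize(s["p"][230:330,340:440],None,fx=6,fy=6,interpolation=cv2.INTER_CUBIC))
E
```

```text
wrist34 3371 [626.9 191.8] [149.3  11.5] 2.31
 yaw from hinge 2.55 free-edge y 0.1891936702101013
wrist34 door front edge yaw 2.64 y@650 186.1 38 38
wrist33 outer face yaw 2.2 lean 0.65 y 185.46310444531193 3320
wrist34 outer face yaw 2.18 lean 0.64 y 185.57697186233395 7883
wrist30 outer face yaw 2.46 lean 0.7 y 185.76076169265176 3357
```

View pics/s34c.png

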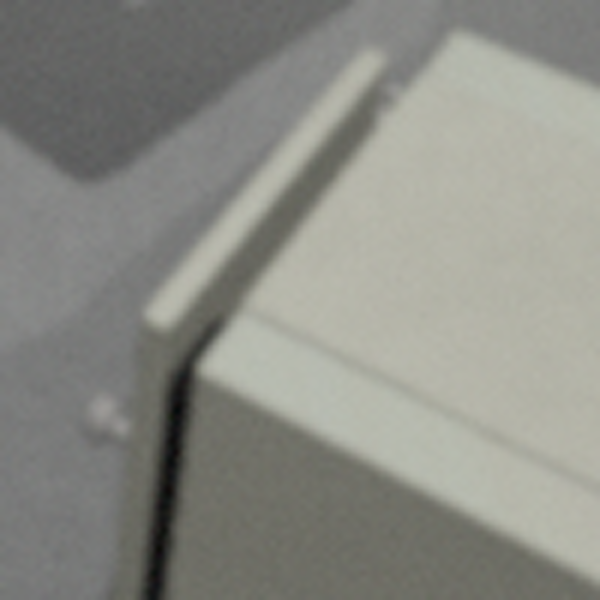

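```bash
python3 -m inch '[[0,0.1,0.5,0,0,0,1],[0,0.1,0.7,0,0,0,1],[0,0.1,0.8,0,0,0,1],[0,0.1,0.8,0,0,0,1],[0,0,0.8,0,0,0,1],[0,0,0.8,0,0,0,1],[0,0,0.7,0,0,0,1],[0,0,0,0,0,0,1]]';python3 st.py 641 175 73; python3 pic.py wrist35
```

```text
clock: 42.5
eef_pos: [0.6374, 0.1396, 0.0707]
tool_rot: [0.966, 0.036, -0.011, -0.257]
ft_force: [-0.8, -0.2, -1.5]
grip_width: -0.0001
t 42.5 p [637.4 139.6  70.7] yaw 4.26 tilt [-0.039   0.4951 -0.868 ] F [-0.8 -0.2 -1.5] M [-0.51  0.02  0.06] w -0.1
units needed [ 0.25 -1.26  0.62]
```

View pics/wrist35.png

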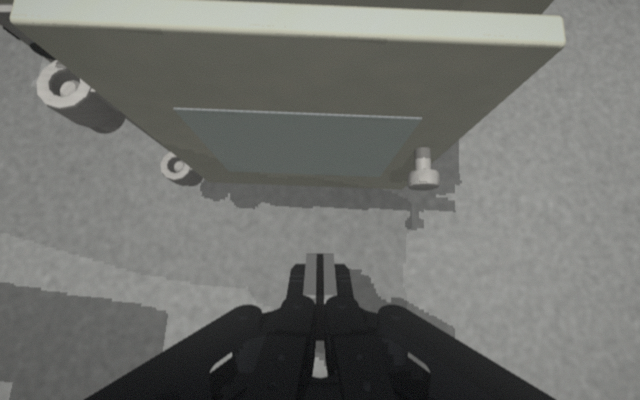

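```bash
python3 -m inch '[[0.05,-0.2,0.1,0,0,0,1],[0.05,-0.3,0.15,0,0,0,1],[0.05,-0.3,0.15,0,0,0,1],[0.05,-0.2,0.1,0,0,0,1],[0,-0.15,0.08,0,0,0,1],[0,-0.1,0.05,0,0,0,1],[0,0,0,0,0,0,1],[0,0,0,0,0,0,1]]';python3 st.py 641 192 73; python3 pic.py wrist36
```

```text
clock: 43.35
eef_pos: [0.642, 0.1728, 0.0746]
tool_rot: [0.966, 0.035, -0.008, -0.257]
ft_force: [0.6, -0.5, 0.3]
grip_width: -0.0001
t 43.35 p [642.  172.8  74.6] yaw 4.08 tilt [-0.0339  0.4952 -0.8681] F [ 0.6 -0.5  0.3] M [-0.45 -0.1   0.06] w -0.1
units needed [ 0.01 -0.63  0.44]
```

View pics/wrist36.png

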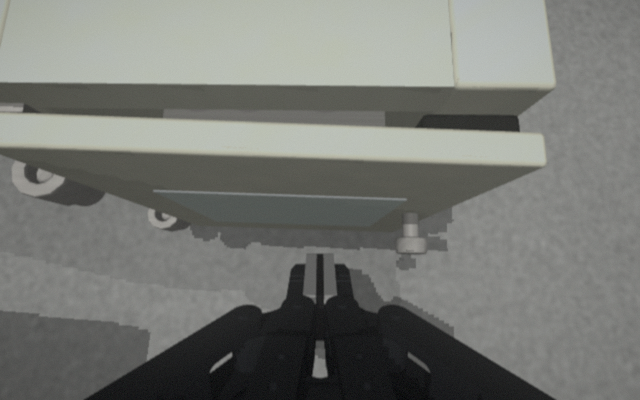

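```bash
python3 -m inch '[[0,-0.1,0.06,0,0,0,1],[0,-0.1,0.06,0,0,0,1],[0,-0.1,0.06,0,0,0,1],[0,-0.1,0.06,0,0,0,1],[0,-0.07,0.04,0,0,0,1],[0,-0.03,0.02,0,0,0,1],[0,0,0,0,0,0,1],[0,0,0,0,0,0,1]]';python3 st.py 641 192 73; cat > fc.py <<'E'
import sys
from h import *
n=sys.argv[1];s=load(n);w=world(s);W=w.reshape(-1,3)
W=W[(W[:,2]>.06)&(W[:,2]<.182)&(W[:,1]<.203)&(W[:,1]>.172)&(W[:,0]>.555)&(W[:,0]<.615)]
A=np.c_[W[:,0]-.61,W[:,2]-.1,np.ones(len(W))]
k=np.linalg.lstsq(A,W[:,1],rcond=None)[0]
for _ in range(5):
    e=abs(W[:,1]-A@k)<.003;k=np.linalg.lstsq(A[e],W[e,1],rcond=None)[0]
print(n,"face yaw",np.degrees(np.arctan(k[0])).round(2),"lean",np.degrees(np.arctan(k[1])).round(2),"y@610",(k[2]*1000).round(2),e.sum())
E
python3 pic.py wrist37; for i in 34 36 37; do python3 fc.py wrist$i; done
```

```text
clock: 44.2
eef_pos: [0.641, 0.1875, 0.0744]
tool_rot: [0.966, 0.035, -0.008, -0.257]
ft_force: [-0.1, 0.5, -0.3]
grip_width: -0.0001
t 44.2 p [641.  187.5  74.4] yaw 4.09 tilt [-0.0339  0.4953 -0.8681] F [-0.1  0.5 -0.3] M [-0.53 -0.07 -0.01] w -0.1
units needed [ 0.01 -0.13  0.14]
wrist34 face yaw 1.94 lean 0.58 y@610 185.49 4495
wrist36 face yaw 2.07 lean 0.61 y@610 185.27 9129
wrist37 face yaw 2.08 lean 0.61 y@610 185.26 4647
```

```bash
python3 -m inch '[[0,-0.035,0.02,0,0,0,1],[0,-0.035,0.02,0,0,0,1],[0,-0.035,0.02,0,0,0,1],[0,-0.035,0.02,0,0,0,1],[0,-0.035,0.02,0,0,0,1],[0,0,0,0,0,0,1],[0,0,0,0,0,0,1],[0,0,0,0,0,0,1]]';python3 st.py;python3 pic.py wrist38; python3 fc.py wrist38;  python3 -m inch '[[0,-0.02,0.01,0,0,0,1],[0,-0.02,0.01,0,0,0,1],[0,-0.02,0.01,0,0,0,1],[0,-0.02,0.01,0,0,0,1],[0,0,0,0,0,0,1],[0,0,0,0,0,0,1],[0,0,0,0,0,0,1],[0,0,0,0,0,0,1]]';python3 st.py;python3 pic.py wrist39; python3 fc.py wrist39
```

```text
clock: 45.05
eef_pos: [0.6407, 0.1925, 0.0744]
tool_rot: [0.966, 0.035, -0.008, -0.257]
ft_force: [-0.0, 0.3, 0.6]
grip_width: -0.0005
t 45.05 p [640.7 192.5  74.4] yaw 4.09 tilt [-0.0338  0.4953 -0.8681] F [-0.   0.3  0.6] M [-0.5  -0.04  0.01] w -0.5
wrist38 face yaw 2.08 lean 0.62 y@610 185.25 2943
clock: 45.9
eef_pos: [0.6405, 0.1947, 0.0745]
tool_rot: [0.966, 0.035, -0.008, -0.257]
ft_force: [-0.4, 0.1, -0.2]
grip_width: 0.0001
t 45.9 p [640.5 194.7  74.5] yaw 4.09 tilt [-0.0338  0.4953 -0.868 ] F [-0.4  0.1 -0.2] M [-0.5  -0.04  0.01] w 0.1
wrist39 face yaw 2.66 lean 0.67 y@610 185.98 2573
```

View pics/wrist39.png

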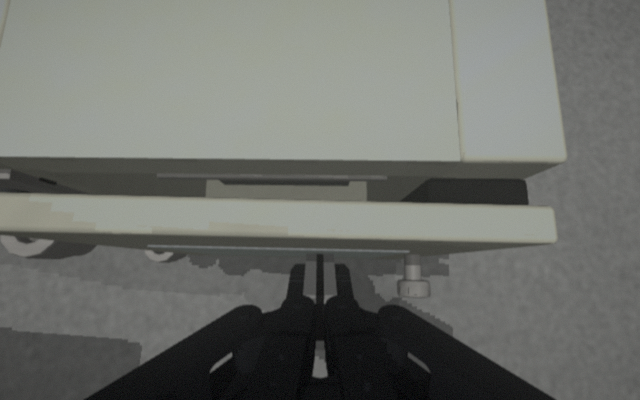

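```bash
python3 -m inch '[[0,-0.02,0.01,0,0,0,1],[0,-0.02,0.01,0,0,0,1],[0,-0.02,0.01,0,0,0,1],[0,-0.01,0.005,0,0,0,1],[0,-0.01,0.005,0,0,0,1],[0,0,0,0,0,0,1],[0,0,0,0,0,0,1],[0,0,0,0,0,0,1]]';python3 st.py;python3 pic.py wrist40; python3 fc.py wrist40
```

```text
clock: 46.75
eef_pos: [0.6404, 0.1967, 0.0745]
tool_rot: [0.966, 0.035, -0.008, -0.257]
ft_force: [0.3, -2.6, -0.4]
grip_width: -0.0
t 46.75 p [640.4 196.7  74.5] yaw 4.07 tilt [-0.0337  0.495  -0.8682] F [ 0.3 -2.6 -0.4] M [-0.99 -0.11 -0.02] w -0.0
wrist40 face yaw 3.47 lean 0.25 y@610 187.33 2057
```

Contact at 2.6 N, with the face now at about 3.5°. Creeping back.

```bash
python3 -m inch '[[0,0.004,-0.002,0,0,0,1],[0,0.004,-0.002,0,0,0,1],[0,0.004,-0.002,0,0,0,1],[0,0.004,-0.002,0,0,0,1],[0,0.004,-0.002,0,0,0,1],[0,0.004,-0.002,0,0,0,1],[0,0.004,-0.002,0,0,0,1],[0,0.004,-0.002,0,0,0,1]]';python3 st.py;python3 pic.py wrist41; python3 fc.py wrist41; python3 -m inch '[[0,0.01,-0.005,0,0,0,1],[0,0.01,-0.005,0,0,0,1],[0,0.02,-0.01,0,0,0,1],[0,0.02,-0.01,0,0,0,1],[0,0.03,-0.02,0,0,0,1],[0,0.03,-0.02,0,0,0,1],[0,0.05,-0.03,0,0,0,1],[0,0.05,-0.03,0,0,0,1]]';python3 st.py;python3 pic.py wrist42; python3 fc.py wrist42
```

```text
clock: 47.6
eef_pos: [0.6403, 0.1965, 0.0748]
tool_rot: [0.966, 0.035, -0.008, -0.257]
ft_force: [0.4, 0.2, -0.6]
grip_width: -0.0002
t 47.6 p [640.3 196.5  74.8] yaw 4.11 tilt [-0.034   0.496  -0.8677] F [ 0.4  0.2 -0.6] M [-0.52 -0.02  0.02] w -0.2
wrist41 face yaw 3.46 lean 0.25 y@610 187.32 2196
clock: 48.45
eef_pos: [0.6409, 0.1895, 0.0747]
tool_rot: [0.966, 0.035, -0.008, -0.257]
ft_force: [-0.5, 0.2, 0.1]
grip_width: 0.0001
t 48.45 p [640.9 189.5  74.7] yaw 4.08 tilt [-0.0338  0.4953 -0.868 ] F [-0.5  0.2  0.1] M [-0.5  -0.03  0.02] w 0.1
wrist42 face yaw 3.39 lean 0.23 y@610 187.27 4507
```

The door stays put at 3.4°, parallel to the cabinet at 3.5°. Withdrawing fully.

```bash
python3 -m inch '[[0,0.2,-0.1,0,0,0,1],[0,0.4,-0.25,0,0,0,1],[0,0.6,-0.35,0,0,0,1],[0,0.6,-0.4,0,0,0,1],[0,0.4,-0.6,0,0,0,1],[0,0,-0.8,0,0,0,1],[0,0,-0.8,0,0,0,1],[0,0,-0.5,0,0,0,1]]';python3 st.py;python3 pic.py wrist43 scene43 top43; python3 fc.py wrist43; python3 dm.py wrist43; python3 - <<'E'
from h import *
s=load("scene43");cv2.imwrite("pics/s43c.png",cv2.resize(s["p"][230:390,340:500],None,fx=3.7,fy=3.7,interpolation=cv2.INTER_CUBIC))
E
```

```text
clock: 49.3
eef_pos: [0.6483, 0.093, 0.1313]
tool_rot: [0.966, 0.034, -0.007, -0.257]
ft_force: [0.7, 0.5, -0.4]
grip_width: -0.0002
t 49.3 p [648.3  93.  131.3] yaw 3.99 tilt [-0.0315  0.4951 -0.8682] F [ 0.7  0.5 -0.4] M [-0.5  -0.09 -0.04] w -0.2
wrist43 face yaw 3.26 lean 0.21 y@610 187.36 9118
wrist43 6239 [627.1 193.6] [149.6  11.7] 3.68
 yaw from hinge 3.62 free-edge y 0.19212899036025355
```

View pics/s43c.png

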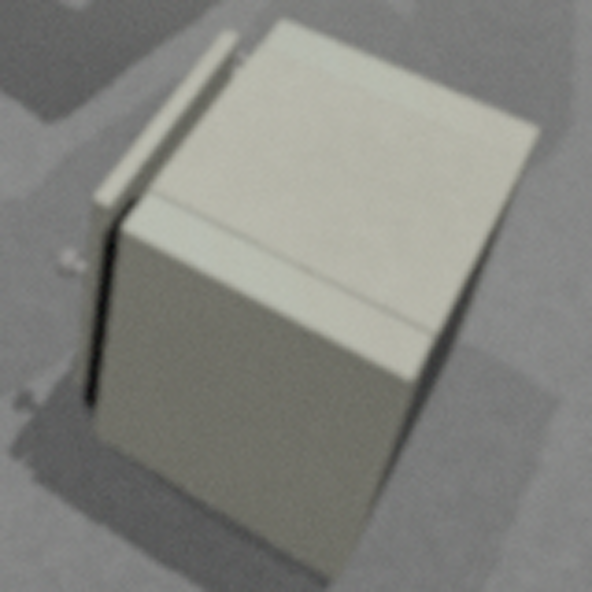

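View pics/wrist43.png

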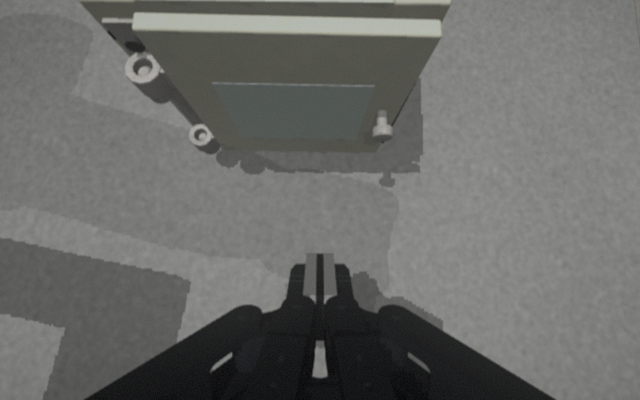

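View pics/top43.png

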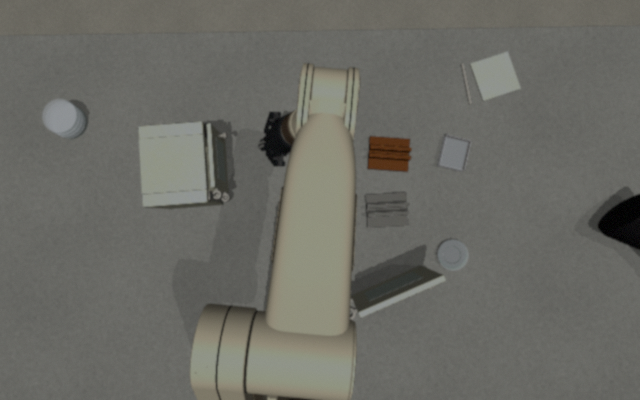

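View pics/scene43.png

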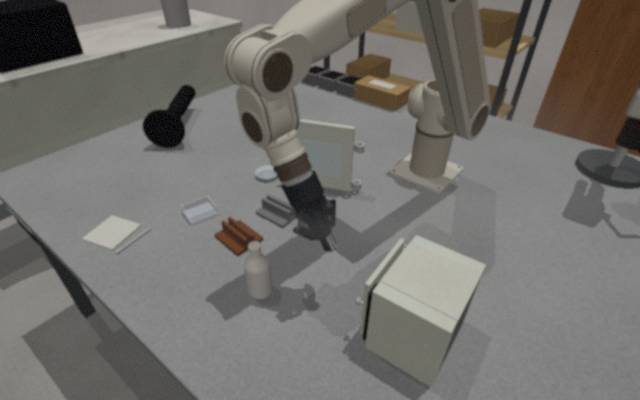

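Bottle (257,272), tray (200,210) and dish (266,173) are unmoved, the door is shut and the arm is clear of everything. I'll hand the job in now.

```bash
python3 -c "
from workcell import bot
print(bot.job_done())"
```

```text
the job is handed in; nothing more can be done
None
```

The small door hangs on both pins, fully down, and is shut against the rubber strip. I handed the job in at about 49 s with the gripper clear of everything.

**How it went:**
- **Lift and hang:** I took the door from the grey rack and measured the pins with the wrist camera. Both knuckles went down together until a light touch on the shoulders (about 4–5 N).
- **Shut:** I let go with the door open, then pushed it shut with the closed fingers.

**Last checks:**
- **Shut angle:** the door reads 3.3–3.7°, against 3.5° for the cabinet front. It held that angle after I backed the fingers off slowly.
- **Contact:** the final push met the strip at 2.6 N.
- **Bystanders:** the bottle, tray and dish look unmoved in the scene picture.

**What went wrong or disagreed:**
- **First grasp:** it closed on nothing. The real fingertips sit about 30 mm behind the reported TCP, so I went deeper.
- **First three pushes:** they were at the door's top edge and left it 1–3° open. The push that held was at mid-height.
- **Cabinet angle:** my first estimate of 4.0° from the top camera was off, and six wrist views agreed on 3.5°. The door's angle still varies by about 0.4° between methods. From the nominal sizes, full contact should be near 3.9°, so a gap of about 1 mm at the strip can't be ruled out.

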